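Put the sanding block away in the hasped tool chest

TASK

Put the sanding block away in the tool chest: flip the hasp up off its staple and swing it back over the lid, raise the lid until it stands upright, and lay the sanding block flat on the chest's floor beside the tape measure. Then close the lid fully again, leaving the hasp folded back on the lid, and leave the wooden cube and the wooden cut-out where they lie.

Things in the scene. Friction and masses are not known exactly. Their poses are not given: they have to be found in the camera images.
- chest: Low plywood tool chest fixed on the bench, 190 (x) x 300 (y) x 99 mm high with lid shut. Origin: centre of its underside; x points from the front (hasp side, facing the robot) to the rear hinges, y to the left along the front, z up. Walls 12 mm thick; inner floor 166 (x) x 276 (y) mm at z = 30 mm, wall tops at z = 82 mm. Hasp at y = +80 mm, lifting lug at y = -70 mm.
- hasp (a joint): Angle of the steel hasp about its pin (along the chest's y, on the lid's front edge) relative to the lid, rad: 0 = hanging over the staple, 1.57 = straight out to the front, 3.14 = upright, 3.9 = stop, leaning back over the lid. It swings with very little friction: past 3.14 it falls back to the stop by itself, before about 2.2 it falls down again.
- hasp_pin (a point): Middle of the hasp's pin. In the chest's frame at x = -103, y = 80, z = 94 mm with the lid shut.
- hasp_tab (a point): Grip point of the hasp's thumb tab, a flat steel bar 24 mm wide (y), 7 mm thick, standing out 42 mm to the front from the lower end of the 32 mm wide hasp. With the hasp hanging the point is 30 mm in front of and 44 mm below the pin, 12 mm from the tab's end. Axes as the chest's at joint 0. Pinched from above across the 24 mm it can be carried round the pin, turning in the grip.
- chest_lid (a joint): Angle of the lid about its rear hinge in rad: 0 = shut, 1.57 = upright, 1.85 = stop. The hinge is stiff (0.5 N m of friction): the lid stays wherever it is left and takes about 5 N at the lug to raise. Lid mass about 0.4 kg.
- lid_hinge (a point): Middle of the lid's hinge line, which runs along the chest's y. In the chest's frame at x = 95, y = 0, z = 82 mm.
- lid_lug (a point): Grip point of the wooden lifting lug, 30 mm wide (y) x 14 mm thick (z), standing out 24 mm from the lid's front edge. Point at mid-thickness, 12 mm from the lug's end; lid shut: 209 mm in front of and 9 mm above the hinge line, y = -70 mm in the chest's frame. Pinched from above across the 30 mm it can be carried round the hinge line, turning in the grip.
- well (a point): Point on the chest's inner floor at the middle of the free space: x = 0, y = -50 mm in the chest's frame; z = 30 mm, axes as the chest's. Free floor: 166 mm in x by about 165 mm in y round it, less the tape measure's jitter.
- sanding_block_center (a point): Centre (half-way up) of the sanding block, a plain brown block with a dark abrasive sole, 60 (x) x 97 (y) x 26 mm (z), about 0.1 kg or less. It lies loose on the bench right of the chest; grasp across its 60 mm.
- tape_measure: Black and yellow tape measure, 94 (y) x 139 (x, with its tape tongue) x 41 mm as it lies in the chest, at about y = +84 mm in the chest's frame. Origin: centre of its underside. (Its own y axis is its 139 mm length.)
- block_2: Bystander: plain sawn wooden cube, 43 x 45 x 43 mm, loose on the bench. Origin: centre of its underside.
- bird_cutout: Bystander: flat sawn wooden cut-out of wavy outline, 71 x 110 x 9 mm, loose on the bench. Origin: centre of its underside.
- staple (a point): Staple: small steel loop standing 16 mm out of the chest's front wall, through the slot in the hasp; while it does, the lid cannot be raised. The point is the loop's middle, at x = -103, y = 80, z = 71 mm in the chest's frame.
- lid_top (a point): Middle of the lid's upper face (z = 99 mm with the lid shut). The lid is plywood, 194 (x) x 304 (y) x 16 mm, its front edge at x = -97 mm in the chest's frame. On it two flat battens, 22 mm wide and 6 mm high, run from front to rear at y = -120 and -10 mm.
Mind the look-alikes: they are no part of the job. What is shaped like the part that bears sanding_block_center but grey or turquoise is not meant.

How it is judged:
By the outcome, as a careful person would: the job done as asked, in the order asked, and still so for the second after the job is handed in, with the robot touching nothing.
It also fails if it takes over 72 s, if anything falls off the work surface, if the arm or the gripper's body presses on something with over 40 N, if the wrist force passes 120 N, or if a joint passes its speed limit or range.

ROBOT

A 7-joint arm with a two-finger parallel gripper is mounted at the origin on the work surface; the furniture and walls round the work are solid. World frame = base frame: x ahead of the robot, y to its left, z up, the work surface at z = 0. Lengths are in m, angles in rad, forces in N, time in s.
With the tool pointing down it reaches from about 0.425 to 0.875 m from the base axis. Payload 4.7 kg.
Tool frame: the origin (TCP) lies midway between the tips of the shut fingers; the grasp point (between the pads) lies 19 mm behind it; x points along the fingers, y is the direction in which the jaws open and shut, and the axes are right-handed (so a half turn about x gives the same grasp; the last joint's range is limited). The gripper opens to 87 mm and grips with 3 to 60 N. Pads are 19 mm wide; open, the fingers measure 117 mm over their backs; the gripper's body (75 mm by 190 mm) begins 51 mm behind the grasp point.
Start: joints at [-1.247, 0.321, -0.07, 1.45, 0.023, 1.371, -0.057], TCP at [0.198, 0.619, 0.196] pointing down, gripper open.
Joint ranges: [-2.86, 2.86], [-0.3, 2.09], [-1.38, 1.24], [0.06, 2.45], [-1.56, 4.7], [0.09, 2.05], [-2.69, 2.69]. Speed limits (rad/s): [2.57, 2.57, 3.14, 3.14, 3.14, 3.14, 3.14].

INTERFACE

Orientations are given as [roll, pitch, yaw] about the fixed x, y, z axes, in that order (R = Rz(yaw) Ry(pitch) Rx(roll)).
In Python, from bench import observe, imaging, arm gives the robot as it stands. The module is installed in compiled form; this text tells all that it offers.
- The arm moves only by the shell command python3 -m inch 'ROWS' [OPENING]. ROWS is JSON, a list of rows, each a list of 2 entries, a list of its own where there are three numbers: the shift along the tool's x, y, z in cm, then the turn about the tool's x in rad. In form: [[[dx, dy, dz], yaw], ...]. A call has 1 to 20 rows; each row shifts and turns the commanded pose from where the row before left it, along the tool's axes as they then stand; what a row does not reach is not made up. A row lasts 1/8 s, in which the tool goes at most 62.5 mm and 10.7 degrees, less where a joint would pass 70% of its speed; a pose out of reach is approached as far as the arm can. A call is refused whole if a number of a shift passes 6.25 or a number of a turn 0.188, either way. A call with a gripper value outside its range is refused whole. OPENING is the opening, from 0 (shut) to 1 (fully open), set as the call begins (- or left out, the last holds). The fingers move at their own pace and stop on an object; the grip force is fixed at half the most. Time passes only in rows, so rows that do not move let the fingers close. It gives the time, the measured TCP pose, the force and the opening at its end, in the units of the state.
- observe(): the state, without advancing time (a new reading comes with each control period).
- imaging.capture(name): name is "side" or "top"; returns (picture, depth): 400x640x3 uint8, blue, green, red; 400x640 float32, m along the optical axis (not along the pixel's ray), 0 where there is no reading.
- imaging.get_calibration(name): a dict with "fov_y" (degrees; the focal length in pixels is half the picture's height over the tangent of half this angle, whatever the lens; pixels are square), "cx", "cy" (the principal point, pixels), "world_to_cam" (4x4, takes a point from world to camera coordinates). Camera axes: x right, y down, z forward; pixel columns grow to the right and rows downward; lengths in m; the calibration is good to about 2 mm. A picture is of the moment at which its call begins. get_calibration takes no time and is no camera call.
- arm.close_job(): hands the job in, once; it reports no verdict.
Trained networks look in the newest picture that a camera, given by its name, has taken for a name from the list of things; names that differ only in an ending like _2 or _b are one class to them, and where a whole thing is asked for, a point or a joint stands for the part that bears it (a point fixed in the world has none). Each returns a list of dicts, best first, with "confidence" (0 to 1); they miss things now and then, are a little off and sometimes report something else, mostly with a low value. They report only what shows in the picture. A call takes as long as a camera call. They do not tell look-alikes from the thing itself.
- imaging.find_in(camera, query): "rect" ([left, top, width, height] in pixels, round what is visible of it).
- imaging.outline_of(camera, query): "region" (400x640 bool, what is visible of it) and "rect" ([left, top, width, height] in pixels, round what is visible of it).
The state is a dict: "t": time; "joint_positions": joint angles; "qd": joint speeds; "effort": joint torques, N m; "tcp_pos": TCP position; "tcp_rot": TCP orientation; "contact_force": force on the tool from outside, world axes, zero at the start; "moment": the same for the moment, N m; "grip_width": finger opening in m.
Only numpy, scipy, OpenCV 4.12 (cv2) and the standard library are available. Lean on these libraries where they do the work, as an engineer would, in place of code of your own. Each camera call takes 0.05 s, during which the arm holds its last target.

## Working session

There is one attempt and no reset: what is moved stays moved. The work goes in short steps, Python scripts to look and compute and a shell command to move; the robot and the scene stay as the last step left them, time stands still between calls to the robot, and variables do not carry over. Pictures are saved under pics/ and viewed, and the job is handed in when it is done.

```bash
mkdir -p pics; ls; cat > h.py <<'E'
import numpy as np, cv2
from bench import observe, imaging, arm
def cal(n):
    c=imaging.get_calibration(n); f=200/np.tan(np.radians(c["fov_y"])/2); return f,c["cx"],c["cy"],np.array(c["world_to_cam"])
def px2w(n,u,v,d):
    f,cx,cy,T=cal(n); p=np.array([(u-cx)/f*d,(v-cy)/f*d,d,1]); return (np.linalg.inv(T)@p)[:3]
def cloud(n,dep):
    f,cx,cy,T=cal(n); v,u=np.mgrid[0:400,0:640]; P=np.stack([(u-cx)/f*dep,(v-cy)/f*dep,dep,np.ones_like(dep)],-1)
    return (P@np.linalg.inv(T).T)[...,:3]
def w2px(n,p):
    f,cx,cy,T=cal(n); q=T@np.append(p,1); return np.array([q[0]/q[2]*f+cx,q[1]/q[2]*f+cy,q[2]])
E
python3 - <<'E'
from h import *
s=observe()
for k,v in s.items(): print(k,np.round(v,3))
for n in("side","top"):
    p,d=imaging.capture(n); cv2.imwrite(f"pics/{n}0.png",p); np.save(f"{n}0.npy",d); print(n,cal(n),d.min(),d.max())
    for q in["chest","hasp_tab","lid_lug","sanding_block_center","block_2","bird_cutout","tape_measure","staple"]:
        try: print(n,q,[(np.round(r["rect"]).tolist(),round(r["confidence"],2)) for r in imaging.find_in(n,q)][:4])
        except Exception as e: print(q,e)
print(observe()["t"])
E
```

```text
pics
t 0.0
joint_positions [-1.247  0.322 -0.07   1.452  0.023  1.371 -0.057]
qd [ 0.001  0.001 -0.002 -0.    -0.001 -0.001 -0.001]
effort [-1.0000e-03 -4.9128e+01 -4.0400e-01 -3.1253e+01 -6.4000e-02  4.4000e-02
  0.0000e+00]
tcp_pos [0.198 0.618 0.195]
tcp_rot [-1.507  1.569 -1.817]
contact_force [ 0.048  0.588 -0.176]
moment [-0.022 -0.056  0.008]
grip_width 0.087
side (np.float64(511.01747568163745), 319.6595818506445, 202.49459608926588, array([[-0.98853077, -0.15085708, -0.00700384,  0.49204828],
       [-0.06073333,  0.43957669, -0.89614943,  0.17430443],
       [ 0.13826921, -0.88544592, -0.44369714,  1.01261936],
       [ 0.        ,  0.        ,  0.        ,  1.        ]])) 0.0 3.7400153
side chest [([193.0, 210.0, 147.0, 124.0], 0.6)]
side hasp_tab [([313.0, 272.0, 29.0, 27.0], 0.84)]
side lid_lug [([193.0, 212.0, 148.0, 94.0], 0.68)]
side sanding_block_center [([363.0, 174.0, 37.0, 18.0], 0.91), ([387.0, 201.0, 37.0, 33.0], 0.63)]
side block_2 []
side bird_cutout [([316.0, 177.0, 26.0, 20.0], 0.84), ([192.0, 209.0, 147.0, 101.0], 0.52)]
side tape_measure []
side staple [([
[... 273 characters left out ...]
6472 ,  0.85234332],
       [ 0.        ,  0.        ,  0.        ,  1.        ]])) 0.0 2.0276537
top chest [([161.0, 129.0, 140.0, 114.0], 0.8), ([162.0, 129.0, 138.0, 114.0], 0.35)]
top hasp_tab [([189.0, 219.0, 19.0, 24.0], 0.63)]
top lid_lug [([164.0, 129.0, 133.0, 112.0], 0.82)]
top sanding_block_center [([428.0, 239.0, 43.0, 48.0], 0.87), ([353.0, 278.0, 43.0, 34.0], 0.86), ([356.0, 209.0, 47.0, 38.0], 0.64), ([191.0, 218.0, 17.0, 24.0], 0.3)]
top block_2 [([379.0, 155.0, 19.0, 21.0], 0.95)]
top bird_cutout [([415.0, 194.0, 39.0, 27.0], 0.81)]
top tape_measure [([161.0, 131.0, 136.0, 114.0], 0.57), ([413.0, 193.0, 44.0, 26.0], 0.41)]
top staple [([164.0, 133.0, 133.0, 108.0], 0.8)]
0.9
```

View images.

View pics/top0.png

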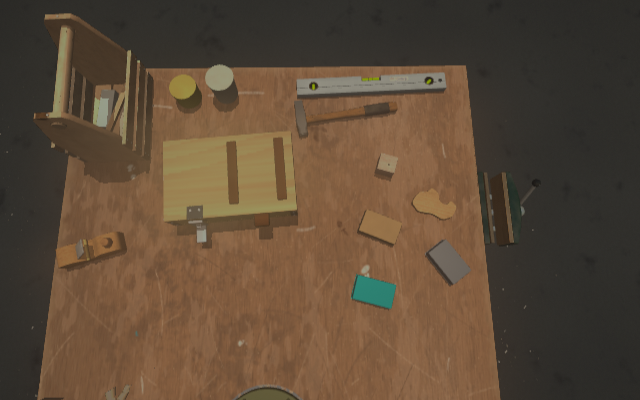

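View pics/side0.png

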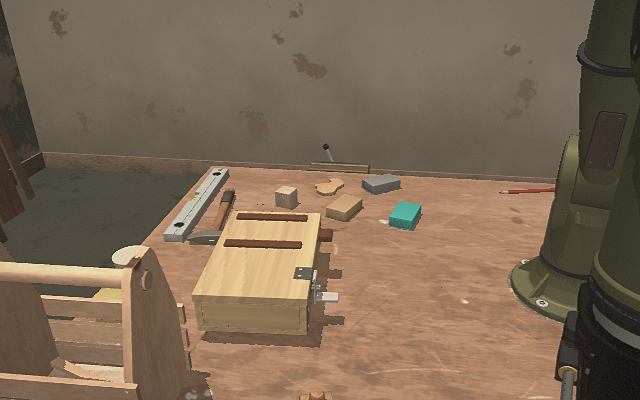

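```bash
python3 - <<'E'
import cv2
p=cv2.imread("pics/top0.png"); cv2.imwrite("pics/top0c.png",cv2.resize(p[180:330,330:490],None,fx=5,fy=4,interpolation=cv2.INTER_CUBIC)[:600])
cv2.imwrite("pics/top0d.png",cv2.resize(p[120:260,140:330],None,fx=4.2,fy=4.2,interpolation=cv2.INTER_CUBIC))
E
```

```text
(no output)
```

View pics/top0c.png

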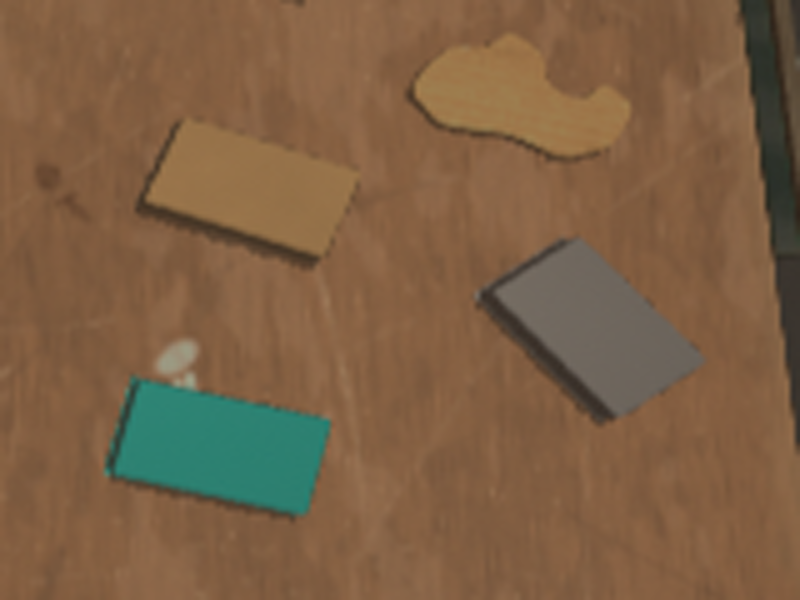

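View pics/top0d.png

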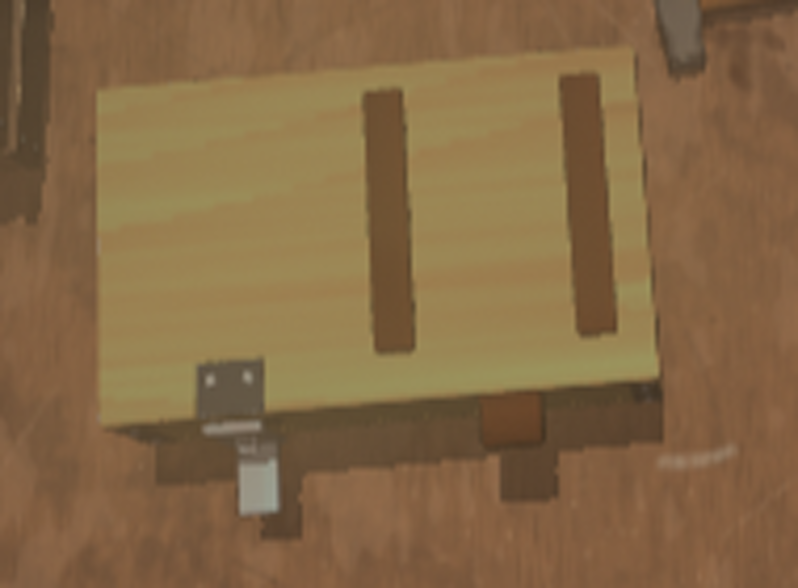

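The candidates for the block are brown (381,227), turquoise (374,292) and grey (449,262). The plain brown one with the dark sole fits the description, and the crop confirms it. The chest is at about (230,178), with its hasp tab at (201,236) and its lug at (263,221). Next I'll measure poses.

```bash
python3 - <<'E'
from h import *
d=np.load("top0.npy"); P=cloud("top",d); img=cv2.imread("pics/top0.png")
print("bench z",np.median(P[300:360,180:330,2]))
def rect(mask,name):
    m=mask.astype(np.uint8); n,l,st,c=cv2.connectedComponentsWithStats(m)
    i=1+np.argmax(st[1:,4]); q=P[l==i]; 
    r=cv2.minAreaRect((q[:,:2]*1000).astype(np.float32)); print(name,st[i],"c",np.round(r[0],1),"size",np.round(r[1],1),"ang",round(r[2],2),"z",np.median(q[:,2]).round(4)); print(np.round(cv2.boxPoints(r),0).tolist()); return q
v,u=np.mgrid[0:400,0:640]
Z=P[...,2]
rect((Z>.088)&(Z<.115)&(u>150)&(u<305)&(v>120)&(v<250),"lid")
rect((Z>.018)&(Z<.035)&(u>350)&(u<410)&(v>200)&(v<250),"brown")
rect((Z>.018)&(Z<.035)&(u>340)&(u<410)&(v>268)&(v<320),"turq")
rect((Z>.018)&(Z<.035)&(u>420)&(u<480)&(v>230)&(v<290),"grey")
rect((Z>.03)&(Z<.055)&(u>370)&(u<405)&(v>148)&(v<180),"cube")
rect((Z>.005)&(Z<.02)&(u>405)&(u<465)&(v>185)&(v<225),"bird")
for n,(a,b) in dict(tab=(201,236),lug=(263,221),haspplate=(195,211)).items(): print(n,np.round(P[b-2:b+3,a-2:a+3].reshape(-1,3).mean(0),4))
E
```

```text
bench z 0.0007541601378608376
lid [  163   131   134    96 10852] c [576.3  85.4] size [223.9 303.9] ang 4.43 z 0.1001
[[453.0, 228.0], [476.0, -75.0], [700.0, -57.0], [676.0, 246.0]]
brown [358 210  44  35 919] c [ 475.4 -273.2] size [95.4 58.2] ang 67.08 z 0.0272
[[430.0, -306.0], [484.0, -328.0], [521.0, -241.0], [467.0, -218.0]]
turq [ 352  275   44   34 1008] c [ 320.7 -251.1] size [95.2 58. ] ang 74.49 z 0.0272
[[280.0, -289.0], [336.0, -305.0], [361.0, -213.0], [305.0, -198.0]]
grey [428 240  43  45 985] c [ 388.6 -435.8] size [96.  59.4] ang 36.22 z 0.0269
[[332.0, -440.0], [367.0, -488.0], [445.0, -431.0], [410.0, -383.0]]
cube [376 153  22  22 326] c [ 632.6 -295.2] size [44.6 44.6] ang 73.19 z 0.0432
[[605.0, -310.0], [647.0, -323.0], [660.0, -280.0], [618.0, -267.0]]
bird [412 189  44  31 774] c [ 528.9 -413.4] size [101.3  70.1] ang 51.53 z 0.0091
[[470.0, -431.0], [525.0, -475.0], [588.0, -396.0], [533.0, -352.0]]
tab [0.4542 0.1563 0.0538]
lug [0.4813 0.0041 0.0985]
haspplate [0.5056 0.1584 0.1012]
```

```bash
cat >> h.py <<'E'
from scipy.spatial.transform import Rotation as Ro
def tool(s=None):
    s=s or observe(); R=Ro.from_euler("xyz",s["tcp_rot"]).as_matrix(); return np.array(s["tcp_pos"]),R
E
python3 - <<'E'
from h import *
from scipy.optimize import minimize
d=np.load("top0.npy"); P=cloud("top",d); Z=P[...,2]
v,u=np.mgrid[0:400,0:640]
m=(Z>.09)&(Z<.115)&(u>150)&(u<305)&(v>120)&(v<225)
q=P[m]
# refine: iterate dropping points in front of the lid front edge
c=np.array([.5913,.087]);yaw=.0773
for i in range(4):
    a=np.array([np.cos(yaw),np.sin(yaw)]);b=np.array([-a[1],a[0]])
    x=(q[:,:2]-c)@a; k=(x>-94)&(q[:,2]>.094); k=x>-.094
    r=cv2.minAreaRect((q[k][:,:2]*1000).astype(np.float32)); yaw=np.radians(r[2] if r[2]<45 else r[2]-90)
    a=np.array([np.cos(yaw),np.sin(yaw)]);b=np.array([-a[1],a[0]])
    X=q[:,:2]@a;Y=q[:,:2]@b; rear=np.percentile(X,99.8); l,rt=np.percentile(Y,[.2,99.8])
    c=(rear-.097)*a+(l+rt)/2*b; print(np.round(c,4),round(yaw,4),rt-l)
for n,p in dict(lug=(-114,-70,91),pin=(-103,80,94),tab=(-133,80,50),well=(0,-50,30),cor1=(-97,152,99),cor2=(-97,-152,99),cor3=(97,152,99),cor4=(97,-152,99)).items():
    w=np.append(c+(p[0]*a+p[1]*b)/1000,p[2]/1000); print(n,np.round(w,4),np.round(w2px("top",w)[:2],1),np.round(w2px("side",w)[:2],1))
tall=(Z>.12)&(P[...,0]<1.0)
print("tall",[np.round(P[tall][:,i].min(),3) for i in (0,1)],[np.round(P[tall][:,i].max(),3) for i in (0,1,2)])
p,R=tool(); print(p,np.round(R,3))
E
```

```text
[0.5892 0.0862] 0.0773 0.3024503247608175
[0.5892 0.0862] 0.0773 0.3024503247608175
[0.5892 0.0862] 0.0773 0.3024503247608175
[0.5892 0.0862] 0.0773 0.3024503247608175
lug [0.481  0.0076 0.091 ] [261.9 221.7] [327.  235.6]
pin [0.4804 0.158  0.094 ] [195.6 222.5] [315.5 276.7]
tab [0.4505 0.1557 0.05  ] [201.6 237.7] [332.5 297.8]
well [0.5931 0.0363 0.03  ] [254.6 181.2] [271.  264.5]
cor1 [0.4808 0.2302 0.099 ] [162.9 222.3] [308.2 299.4]
cor2 [ 0.5043 -0.0729  0.099 ] [297.  210.6] [321.5 213.1]
cor3 [0.6742 0.2452 0.099 ] [162.4 141.5] [191.4 294.7]
cor4 [ 0.6977 -0.0579  0.099 ] [290.6 130.8] [232.9 210.6]
tall [np.float64(0.348), np.float64(-0.114)] [np.float64(0.894), np.float64(0.483), np.float64(0.945)]
[0.19816212 0.61909902 0.19641373] [[ 0.     0.305  0.952]
 [ 0.     0.952 -0.305]
 [-1.     0.     0.   ]]
```

```bash
python3 -m inch '[[[0,0,0],-0.097],[[0,-1,0.5],-0.1],[[0,-2,1],-0.1],[[0,-3,1.5],-0.09],[[0,-4.5,2],0],[[0,-4.8,2.2],0],[[0,-4.8,2.2],0],[[0,-4.8,2.2],0],[[0,-4.8,2.2],0],[[0,-4.8,2.2],0],[[0,-4.8,2.2],0],[[0,-4.5,2],0],[[0,-3,1],0],[[0,-2,0],0],[[0,0,0],0]]' 1
cat >> h.py <<'E'
C=np.array([.590,.0862]); YAW=.0773
A=np.array([np.cos(YAW),np.sin(YAW)]);B=np.array([-A[1],A[0]])
def ch(p):  # world->chest mm
    d=np.array(p[:2])-C; return np.round([d@A*1000,d@B*1000,p[2]*1000],1)
def st():
    s=observe(); p,R=tool(s); print("t",round(s["t"],2),"chest mm",ch(p),"jaw-chest deg",round(np.degrees(np.arctan2(R[1,1],R[0,1])-YAW)-90,2),"F",np.round(s["contact_force"],1),"w",round(s["grip_width"],4),"q",np.round(s["joint_positions"],2))
E
python3 -c "from h import *;st()"
```

```text
t: 2.78
tcp_pos: [0.4376, 0.1437, 0.1965]
tcp_rot: [1.401, 1.57, 1.476]
contact_force: [-0.3, 0.6, -0.4]
grip_width: 0.0873
t 2.77 chest mm [-147.5   69.1  196.5] jaw-chest deg -0.11 F [-0.3  0.6 -0.4] w 0.0873 q [-0.7  -0.1   0.31  1.91  0.03  1.33  1.24]
```

```bash
python3 -m inch '[[[1,1.1,1.4],0],[[3,0,0],0],[[4,0,0],0],[[4,0,0],0],[[2.5,0,0],0],[[1,0,0],0],[[0,0,0],0]]' 1
python3 - <<'E'
from h import *
st()
p,d=imaging.capture("side"); cv2.imwrite("pics/s1.png",cv2.resize(p[190:350,180:400],None,fx=3.6,fy=3.6,interpolation=cv2.INTER_CUBIC))
E
```

```text
t: 3.65
tcp_pos: [0.4504, 0.1574, 0.0413]
tcp_rot: [3.089, 1.57, -3.115]
contact_force: [0.1, -0.6, 0.3]
grip_width: 0.0871
t 3.65 chest mm [-133.7   81.8   41.3] jaw-chest deg 0.09 F [ 0.1 -0.6  0.3] w 0.0871 q [-0.69  0.09  0.32  2.06 -0.04  1.    1.29]
```

View pics/s1.png

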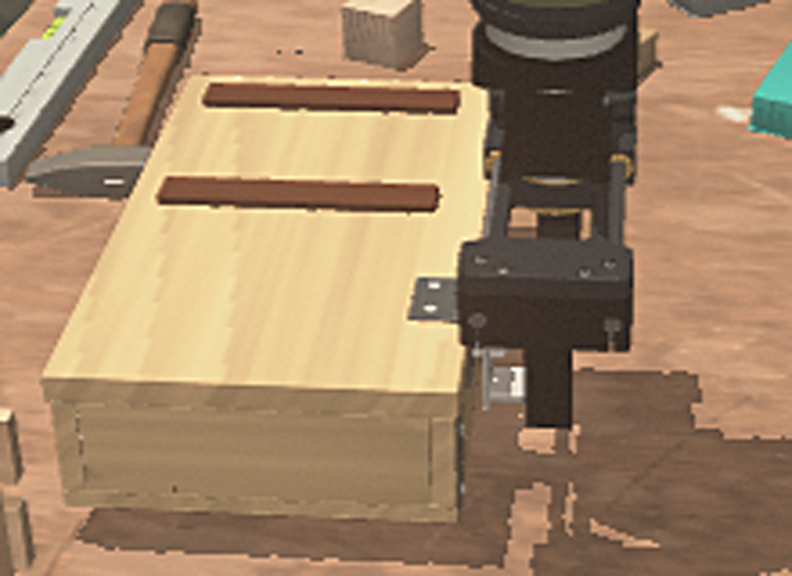

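The fingers (crop ~(550,390)) straddle the bright tab at (507,385), and the gripper body is clear of the lid. I'll close on it now.

```bash
python3 -m inch '[[[0,-0.15,0],0],[[0,0,0],0],[[0,0,0],0],[[0,0,0],0],[[0,0,0],0],[[0,0,0],0]]' 0
python3 - <<'E'
from h import *
st()
# arc: alpha from 34.3deg; rows dx(down), dz(forward), cm
al=np.radians(np.linspace(34.3,34.3+190,21)); Rr=5.33
x=-Rr*np.sin(al); z=-Rr*np.cos(al)
for i in range(20): print([round(-(z[i+1]-z[i]),2),0,round(x[i+1]-x[i],2)],end=",")
E
```

```text
t: 4.45
tcp_pos: [0.451, 0.1549, 0.0414]
tcp_rot: [1.035, 1.571, 1.112]
contact_force: [0.8, -1.2, 0.5]
grip_width: 0.0349
t 4.45 chest mm [-133.3   79.2   41.4] jaw-chest deg -0.01 F [ 0.8 -1.2  0.5] w 0.0349 q [-0.69  0.09  0.32  2.06 -0.03  1.    1.29]
[np.float64(-0.56), 0, np.float64(-0.69)],[np.float64(-0.66), 0, np.float64(-0.58)],[np.float64(-0.75), 0, np.float64(-0.47)],[np.float64(-0.82), 0, np.float64(-0.34)],[np.float64(-0.86), 0, np.float64(-0.2)],[np.float64(-0.88), 0, np.float64(-0.05)],[np.float64(-0.88), 0, np.float64(0.09)],[np.float64(-0.85), 0, np.float64(0.24)],[np.float64(-0.8), 0, np.float64(0.37)],[np.float64(-0.73), 0, np.float64(0.5)],[np.float64(-0.63), 0, np.float64(0.61)],[np.float64(-0.52), 0, np.float64(0.71)],[np.float64(-0.4), 0, np.float64(0.79)],[np.float64(-0.26), 0, np.float64(0.84)],[np.float64(-0.12), 0, np.float64(0.87)],[np.float64(0.02), 0, np.float64(0.88)],[np.float64(0.17), 0, np.float64(0.87)],[np.float64(0.31), 0, np.float64(0.83)],[np.float64(0.44), 0, np.float64(0.76)],[np.float64(0.56), 0, np.float64(0.68)],
```

Still closing (35 mm); a few more rows.

```bash
python3 -m inch '[[[0,0,0],0],[[0,0,0],0],[[0,0,0],0]]' 0
```

```text
t: 4.82
tcp_pos: [0.451, 0.1549, 0.0414]
tcp_rot: [0.675, 1.571, 0.752]
contact_force: [0.8, 0.1, -0.1]
grip_width: 0.0057
```

```bash
python3 - <<'E'
from h import *
st()
p,d=imaging.capture("side"); cv2.imwrite("pics/s2.png",cv2.resize(p[230:330,280:400],None,fx=5,fy=5,interpolation=cv2.INTER_CUBIC))
np.save("s2.npy",d)
p,d=imaging.capture("top"); cv2.imwrite("pics/t2.png",cv2.resize(p[150:270,130:310],None,fx=4.4,fy=4.4,interpolation=cv2.INTER_CUBIC))
E
```

```text
t 4.83 chest mm [-133.3   79.3   41.4] jaw-chest deg -0.0 F [ 0.8  0.1 -0.1] w 0.0057 q [-0.69  0.09  0.32  2.06 -0.03  1.    1.29]
```

View pics/s2.png

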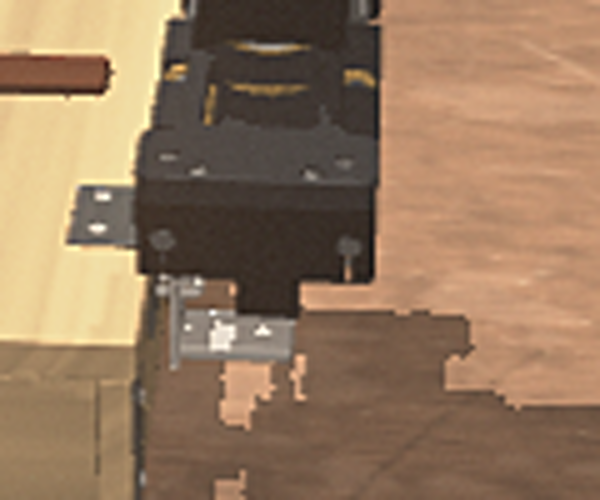

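View pics/t2.png

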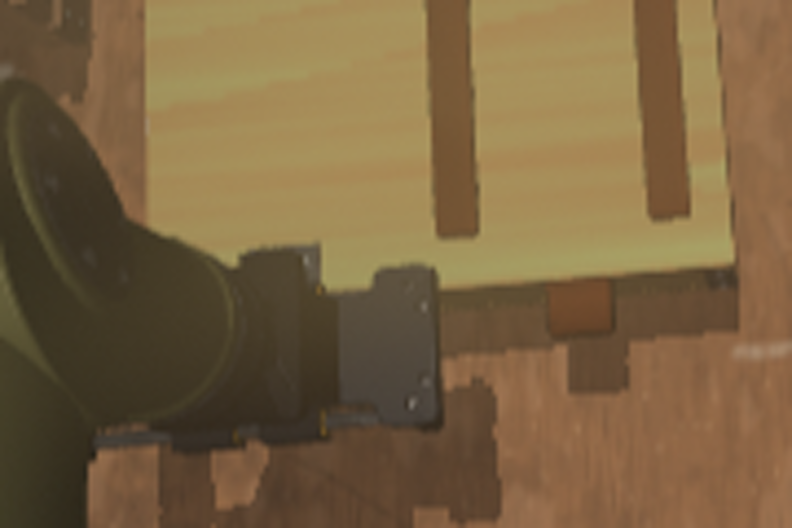

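```bash
python3 - <<'E'
from h import *
d=np.load("s2.npy"); P=cloud("side",d)
print("tcp proj",w2px("side",np.array([.451,.1549,.0414])),w2px("side",np.array([.451,.1549,.0604])))
for u,v in [(333,290),(333,285),(333,280),(333,270),(333,262),(325,297),(335,299),(330,300),(338,298)]: print(u,v,np.round(P[v,u],4),ch(P[v,u]))
print(observe()["moment"],observe()["grip_width"])
E
```

```text
tcp proj [332.19982606 301.37045646   0.91945414] [332.24122423 292.73460769   0.91102389]
333 290 [0.448  0.1682 0.0763] [-135.2   92.7   76.3]
333 285 [0.439  0.2402 0.1386] [-138.6  165.2  138.6]
333 280 [0.4388 0.2425 0.1496] [-138.7  167.5  149.6]
333 270 [0.438  0.2491 0.1726] [-138.9  174.1  172.6]
333 262 [0.4394 0.2386 0.1801] [-138.4  163.6  180.1]
325 297 [0.4634 0.1598 0.0534] [-120.6   83.2   53.4]
335 299 [0.4447 0.1655 0.0552] [-138.8   90.2   55.2]
330 300 [0.4535 0.1661 0.0526] [-129.9   90.2   52.6]
338 298 [0.4405 0.1557 0.0506] [-143.7   80.9   50.6]
[0.0123522  0.05365085 0.02330284] 0.0021305138735044807
```

```bash
python3 - <<'E'
from h import *
def cw(x,y,z): return np.append(C+(x*A+y*B)/1000,z/1000)
for y in (125,130,140):
  for z in(41,50,60): print("open",y,z,np.round(w2px("side",cw(-133.7,y,z))[:2],1))
for y in (80,95):
  for z in(41,50,60,70): print("shut",y,z,np.round(w2px("side",cw(-133.7,y,z))[:2],1))
d=np.load("s2.npy"); P=cloud("side",d)
for v in range(284,304): print(v,[ch(P[v,u]).tolist() for u in (330,334,337)])
p,dd=imaging.capture("side"); cv2.imwrite("pics/s3.png",cv2.resize(p[230:330,280:400],None,fx=5,fy=5,interpolation=cv2.INTER_NEAREST))
E
```

```text
open 125 41 [331.1 318. ]
open 125 50 [331.1 313.8]
open 125 60 [331.1 309.1]
open 130 41 [330.9 319.8]
open 130 50 [330.9 315.6]
open 130 60 [330.9 310.9]
open 140 41 [330.6 323.7]
open 140 50 [330.6 319.5]
open 140 60 [330.6 314.7]
shut 80 41 [332.4 301.8]
shut 80 50 [332.4 297.8]
shut 80 60 [332.5 293.2]
shut 80 70 [332.5 288.6]
shut 95 41 [332. 307.]
shut 95 50 [332.  302.9]
shut 95 60 [332.  298.3]
shut 95 70 [332.  293.7]
284 [[-133.8, 163.5, 139.1], [-140.2, 164.8, 140.3], [-169.9, 823.6, 608.9]]
285 [[-133.9, 165.0, 138.2], [-140.1, 163.9, 137.7], [-144.9, 165.7, 139.3]]
286 [[-129.9, 91.3, 83.5], [-136.8, 90.5, 83.2], [-142.0, 89.4, 82.7]]
287 [[-130.0, 92.6, 82.3], [-137.0, 93.2, 83.0], [-142.1, 91.7, 82.2]]
288 [[-130.0, 92.1, 79.8], [-136.9, 92.0, 80.1], [-142.1, 90.1, 78.9]]
289 [[-129.8, 89.1, 75.5], [-136.8, 89.8, 76.3], [-142.2, 91.6, 77.9]]
290 [[-129.9, 91.4, 75.0], [-137.0, 91.8, 75.7], [-142.2, 93.1, 76.8]]
291 [[-130.0, 92.2, 73.5], [-136.9, 91.0, 72.9], [-142.1, 88.5, 71.4]]
292 [[-129.9, 90.7, 70.2], [-136.9, 90.7, 70.5], [-142.3, 93.6, 73.0]]
293 [[-128.8, 70.6, 53.2], [-136.9, 90.2, 68.1], [-142.2, 90.6, 68.6]]
294 [[-129.1, 75.2, 54.5], [-136.1, 72.8, 53.0], [-141.5, 72.6, 53.1]]
295 [[-129.1, 76.3, 53.1], [-136.3, 76.8, 53.8], [-141.7, 75.8, 53.3]]
296 [[-129.4, 80.3, 53.9], [-136.5, 79.2, 53.4], [-141.8, 78.2, 52.9]]
297 [[-129.5, 83.8, 54.3], [-136.6, 82.5, 53.7], [-142.0, 83.7, 54.8]]
298 [[-129.7, 85.7, 53.6], [-136.7, 84.0, 52.6], [-142.1, 85.7, 54.1]]
299 [[-129.8, 88.2, 53.3], [-136.8, 85.7, 51.7], [-142.2, 88.2, 53.8]]
300 [[-129.9, 90.2, 52.6], [-136.9, 88.7, 51.8], [-142.2, 88.4, 51.8]]
301 [[-129.9, 90.0, 50.2], [-136.9, 88.7, 49.6], [-142.2, 88.2, 49.5]]
302 [[-126.5, 27.7, 0.4], [-136.9, 88.4, 47.2], [-140.0, 27.6, 1.0]]
303 [[-126.6, 28.4, -1.4], [-134.3, 29.7, -0.1], [-140.2, 31.8, 1.9]]
```

View pics/s3.png

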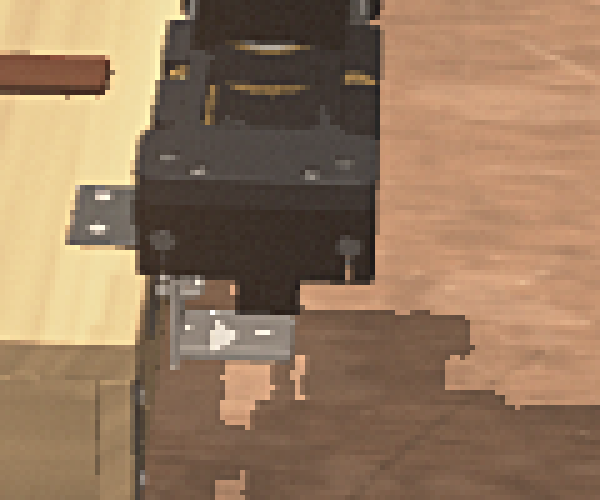

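```bash
python3 - <<'E'
from h import *
d=np.load("s2.npy"); P=cloud("side",d)
for v in (287,289,291):
    r=[(u,*ch(P[v,u])) for u in range(322,346)]
    print(v,[x for x in r if 60<x[3]<95 and 80<x[2]<100][:1],[x for x in r if 60<x[3]<95 and 80<x[2]<100][-1:])
s=observe(); print(s["tcp_pos"],s["joint_positions"])
# body corners: top cam
m=(P[...,2]>.13)&(P[...,2]<.26)&(P[...,0]>.38)&(P[...,0]<.56)&(P[...,1]>.05)&(P[...,1]<.32)
q=(np.c_[(P[m][:,:2]-C)@A,(P[m][:,:2]-C)@B,P[m][:,2]]*1000)
k=q[:,1]>155
print("body face x",np.percentile(q[k][:,0],[1,99]),"y",np.percentile(q[k][:,1],[5,50,95,99]),"z",np.percentile(q[k][:,2],[1,5,95]))
E
```

```text
287 [(327, np.float64(-124.8), np.float64(92.6), np.float64(82.0))] [(339, np.float64(-145.7), np.float64(92.7), np.float64(83.1))]
289 [(327, np.float64(-124.7), np.float64(92.1), np.float64(77.4))] [(339, np.float64(-145.6), np.float64(89.8), np.float64(76.8))]
291 [(327, np.float64(-124.7), np.float64(91.2), np.float64(72.5))] [(339, np.float64(-145.7), np.float64(92.4), np.float64(74.4))]
[0.4509494  0.15493504 0.0413682 ] [-0.69176066  0.09284054  0.31949858  2.05859131 -0.03478805  0.99508509
  1.29340419]
body face x [-170.95645267  -98.66689865] y [158.60723896 167.3754756  174.95890583 175.90891614] z [138.17814331 140.67546279 181.15980367]
```

The check shows an error in my height. The camera puts the fingertips at z ≈ 68 mm and the body's underside at 138 mm, while the state says 41 mm. So the reported z is about 27 mm low here, and the jaws shut above the tab. I'll open, go down 27 mm and grip again.

```bash
python3 -m inch '[[[0,0,0],0],[[0,0,0.2],0],[[0,0,0],0],[[0,0,0],0],[[0,0,0],0]]' 0.6
python3 -m inch '[[[1.2,0,0],0],[[1.1,0,0],0],[[0.3,0,0],0],[[0,0,0],0]]' 0.6
python3 - <<'E'
from h import *
st()
p,d=imaging.capture("side"); cv2.imwrite("pics/s4.png",cv2.resize(p[230:330,280:400],None,fx=5,fy=5,interpolation=cv2.INTER_NEAREST))
P=cloud("side",d)
m=(P[...,2]>.03)&(P[...,2]<.26)&(P[...,0]>.38)&(P[...,0]<.56)&(P[...,1]>.05)&(P[...,1]<.32)
q=(np.c_[(P[m][:,:2]-C)@A,(P[m][:,:2]-C)@B,P[m][:,2]]*1000)
k=q[:,1]>155
print("body face x",np.percentile(q[k][:,0],[1,99]),"y",np.percentile(q[k][:,1],[50,99]),"z",np.percentile(q[k][:,2],[1,5,95]))
k=(q[:,1]>100)&(q[:,2]<100);print("finger",np.percentile(q[k],[1,50,99],axis=0))
E
```

```text
t: 5.6
tcp_pos: [0.453, 0.1551, 0.0414]
tcp_rot: [0.636, 1.571, 0.713]
contact_force: [-0.2, -0.0, -0.2]
grip_width: 0.0433
t: 6.1
tcp_pos: [0.4526, 0.1549, 0.0149]
tcp_rot: [-2.62, 1.57, -2.543]
contact_force: [0.4, 0.0, 0.0]
grip_width: 0.0522
t 6.1 chest mm [-131.6   79.1   14.9] jaw-chest deg -0.0 F [0.4 0.  0. ] w 0.0522 q [-0.69  0.14  0.32  2.08 -0.05  0.94  1.31]
body face x [-169.69492373  -96.77814334] y [167.26691983 175.59056984] z [112.10080457 114.30471037 154.57915519]
finger [[-141.58168157  101.84006494   30.98924566]
 [ -60.79762346  146.95563061   73.59173662]
 [ -19.46583441  151.21645581   99.91445103]]
```

View pics/s4.png

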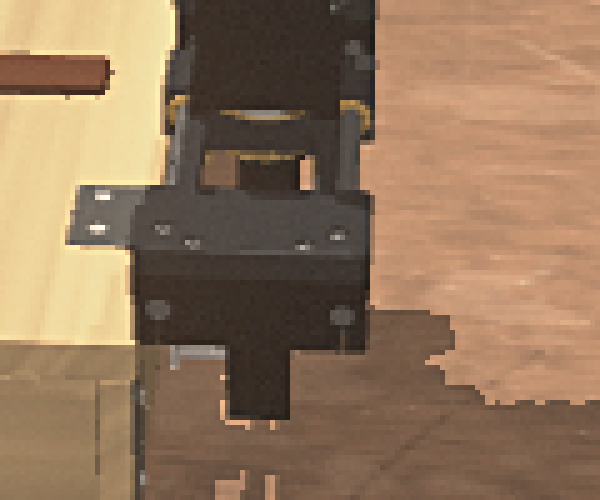

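```bash
python3 -m inch '[[[0,0,0],0],[[0,0,0],0],[[0,0,0],0],[[0,0,0],0],[[0,0,0],0],[[0,0,0],0]]' 0; python3 -c "from h import *;st()"
```

```text
t: 6.9
tcp_pos: [0.4531, 0.154, 0.0154]
tcp_rot: [-1.629, 1.57, -1.552]
contact_force: [0.2, -5.6, 2.5]
grip_width: 0.0237
t 6.9 chest mm [-131.2   78.1   15.4] jaw-chest deg -0.04 F [ 0.2 -5.6  2.5] w 0.0237 q [-0.69  0.13  0.32  2.08 -0.05  0.94  1.31]
```

```bash
python3 -m inch '[[[-0.56,-0.1,-0.69],0],[[-0.66,0,-0.58],0],[[-0.75,0,-0.47],0],[[-0.82,0,-0.34],0],[[-0.86,0,-0.2],0],[[-0.88,0,-0.05],0],[[0,0,0],0]]' 0; python3 -c "from h import *;st()"
```

```text
t: 7.78
tcp_pos: [0.429, 0.152, 0.0609]
tcp_rot: [-3.023, 1.569, -2.946]
contact_force: [-0.4, -4.9, -2.8]
grip_width: 0.0236
t 7.78 chest mm [-155.5   78.1   60.9] jaw-chest deg 0.0 F [-0.4 -4.9 -2.8] w 0.0236 q [-0.71  0.02  0.31  2.09 -0.01  1.04  1.26]
```

```bash
python3 -m inch '[[[-0.88,0,0.09],0],[[-0.85,0,0.24],0],[[-0.8,0,0.37],0],[[-0.73,0,0.5],0],[[-0.63,0,0.61],0],[[-0.52,0,0.71],0],[[-0.4,0,0.79],0],[[0,0,0],0]]' 0; python3 -c "from h import *;st()"
```

```text
t: 8.78
tcp_pos: [0.463, 0.1547, 0.1098]
tcp_rot: [-2.992, 1.57, -2.915]
contact_force: [-4.4, -4.9, 1.9]
grip_width: 0.0235
t 8.78 chest mm [-121.3   78.1  109.8] jaw-chest deg -0.02 F [-4.4 -4.9  1.9] w 0.0235 q [-0.69  0.04  0.33  1.96 -0.01  1.14  1.28]
```

```bash
python3 -m inch '[[[-0.26,0,0.84],0],[[-0.12,0,0.87],0],[[0.02,0,0.88],0],[[0.17,0,0.87],0],[[0.31,0,0.83],0],[[0.44,0,0.76],0],[[0.5,0,0.6],0],[[0,0,0],0]]' 0
python3 - <<'E'
from h import *
st()
p,d=imaging.capture("side"); cv2.imwrite("pics/s5.png",cv2.resize(p[200:330,230:400],None,fx=4.5,fy=4.5,interpolation=cv2.INTER_NEAREST))
E
```

```text
t: 9.78
tcp_pos: [0.5237, 0.1594, 0.1013]
tcp_rot: [0.132, 1.562, 0.208]
contact_force: [0.9, -4.1, 6.2]
grip_width: 0.0233
t 9.78 chest mm [-60.4  78.1 101.3] jaw-chest deg -0.05 F [ 0.9 -4.1  6.2] w 0.0233 q [-0.66  0.17  0.35  1.85 -0.06  1.13  1.36]
```

View pics/s5.png

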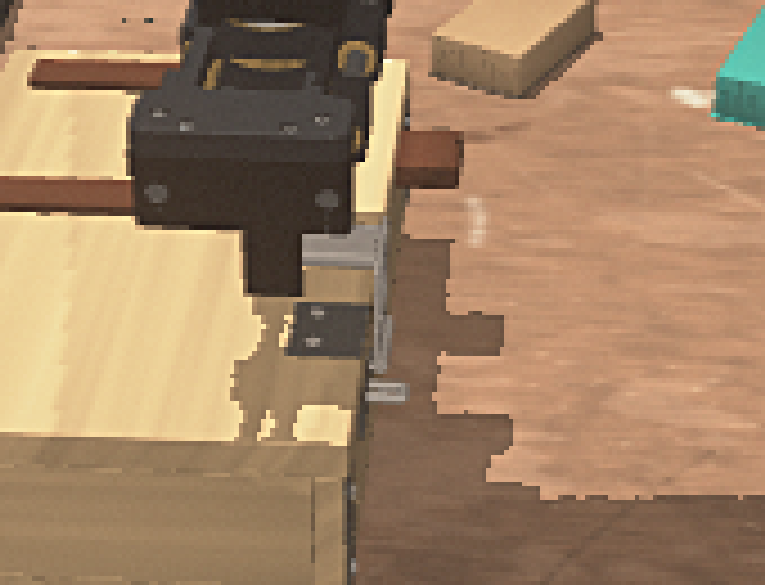

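The hasp stands just past upright, with its tab (crop ~(345,245)) in the jaws. I'll carry it a little further and release.

```bash
python3 -m inch '[[[0.5,0,0.5],0],[[0.3,0,0.3],0],[[0,0,0],0]]' 0
python3 -m inch '[[[0,0,0],0],[[0,0,0],0],[[0,0,0],0],[[0,0,0],0],[[0,0,0],0],[[-1,0,0],0],[[-3,0,0],0],[[-4,0,0],0],[[-2,0,0],0]]' 0.6
python3 - <<'E'
from h import *
st()
p,d=imaging.capture("side"); cv2.imwrite("pics/s6.png",cv2.resize(p[150:330,180:400],None,fx=3.3,fy=3.3,interpolation=cv2.INTER_NEAREST))
E
```

```text
t: 10.2
tcp_pos: [0.5317, 0.16, 0.0933]
tcp_rot: [0.133, 1.562, 0.21]
contact_force: [1.9, -5.4, 4.6]
grip_width: 0.0234
t: 11.32
tcp_pos: [0.5283, 0.1601, 0.1934]
tcp_rot: [0.381, 1.567, 0.458]
contact_force: [0.2, 0.4, -0.1]
grip_width: 0.0521
t 11.32 chest mm [-55.8  78.4 193.4] jaw-chest deg -0.02 F [ 0.2  0.4 -0.1] w 0.0521 q [-0.67  0.11  0.35  1.72 -0.04  1.32  1.34]
```

View pics/s6.png

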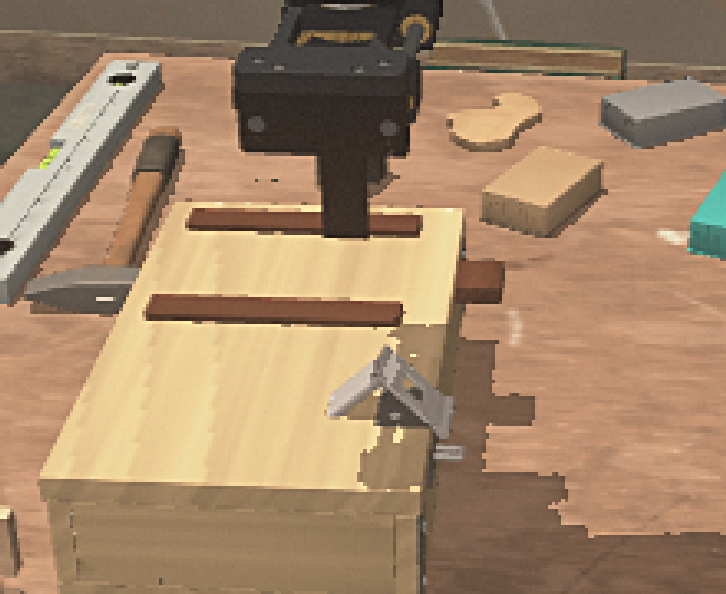

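The hasp lies folded back over the lid (crop ~(390,385)) and the staple is free at (450,452). Next is the lug.

```bash
python3 -m inch '[[[0,-2,-1],0],[[0,-4,-1.5],0],[[0,-4.5,-1.5],0],[[0,-3,-1.2],0],[[2,-1.6,-0.8],0],[[4,0,0],0],[[3,0,0],0],[[0,0,0],0]]' 0.6
python3 - <<'E'
from h import *
st()
p,d=imaging.capture("side"); cv2.imwrite("pics/s7.png",cv2.resize(p[150:330,200:400],None,fx=3.3,fy=3.3,interpolation=cv2.INTER_NEAREST))
P=cloud("side",d)
m=(P[...,2]>.03)&(P[...,2]<.4)&(P[...,0]>.38)&(P[...,0]<.6)&(P[...,1]>-.1)&(P[...,1]<.15)
q=(np.c_[(P[m][:,:2]-C)@A,(P[m][:,:2]-C)@B,P[m][:,2]]*1000)
q=q[(q[:,2]>115)&(q[:,0]>-160)&(q[:,0]<-70)]
k=(q[:,1]>15)&(q[:,2]<260); print("body x",np.percentile(q[k][:,0],[1,99]),"y",np.percentile(q[k][:,1],[50,99]),"z",np.percentile(q[k][:,2],[1,5]))
k=(q[:,1]>-60)&(q[:,1]<-20)&(q[:,2]<170); print("finger",k.sum(),np.percentile(q[k],[1,5,50,99],axis=0))
E
```

```text
t: 12.38
tcp_pos: [0.4752, 0.0031, 0.0972]
tcp_rot: [-3.013, 1.564, -2.938]
contact_force: [0.8, 0.2, 0.3]
grip_width: 0.0521
t 12.38 chest mm [-120.8  -74.    97.2] jaw-chest deg -0.09 F [0.8 0.2 0.3] w 0.0521 q [-0.53  0.02  0.48  2.01 -0.01  1.12  1.6 ]
body x [-157.0217151   -73.48434511] y [19.73402322 68.24283588] z [118.69932437 196.54927178]
finger 225 [[-132.25508513  -42.1877804   124.92512361]
 [-132.104698    -41.17882736  127.51494351]
 [-122.43941363  -37.59863382  146.52926945]
 [-110.87711616  -32.29188163  168.36713256]]
```

View pics/s7.png

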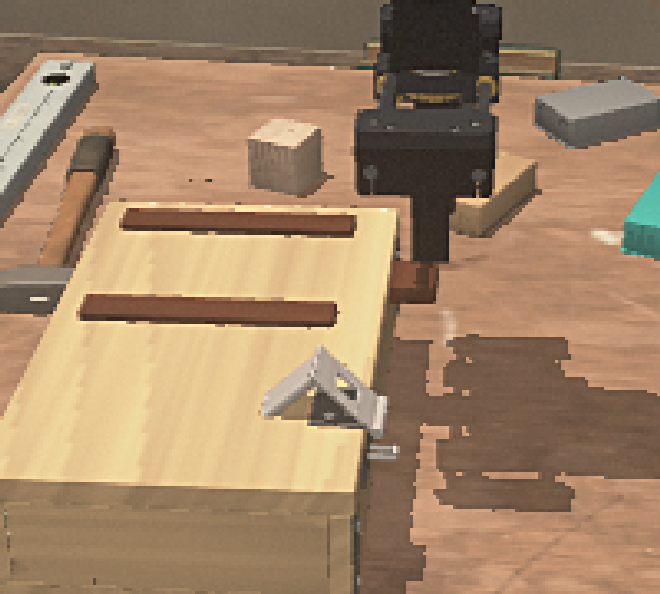

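```bash
python3 -m inch '[[[1,0.2,0.35],0],[[2,0,0],0],[[0.9,0,0],0],[[0,0,0],0],[[0,0,0],0]]' 0.6
python3 -m inch '[[[0,0,0],0],[[0,0,0],0],[[0,0,0],0],[[0,0,0],0],[[0,0,0],0]]' 0
python3 - <<'E'
from h import *
st()
p,d=imaging.capture("side"); cv2.imwrite("pics/s8.png",cv2.resize(p[150:330,200:400],None,fx=3.3,fy=3.3,interpolation=cv2.INTER_NEAREST))
E
```

```text
t: 13.05
tcp_pos: [0.483, 0.007, 0.0619]
tcp_rot: [0.116, 1.569, 0.193]
contact_force: [1.3, -0.1, 0.1]
grip_width: 0.052
t: 13.68
tcp_pos: [0.4826, 0.0056, 0.0615]
tcp_rot: [-1.197, 1.569, -1.12]
contact_force: [-0.5, -5.7, 1.2]
grip_width: 0.0336
t 13.68 chest mm [-113.3  -72.1   61.5] jaw-chest deg -0.04 F [-0.5 -5.7  1.2] w 0.0336 q [-0.53  0.08  0.48  2.03 -0.04  1.04  1.62]
```

View pics/s8.png

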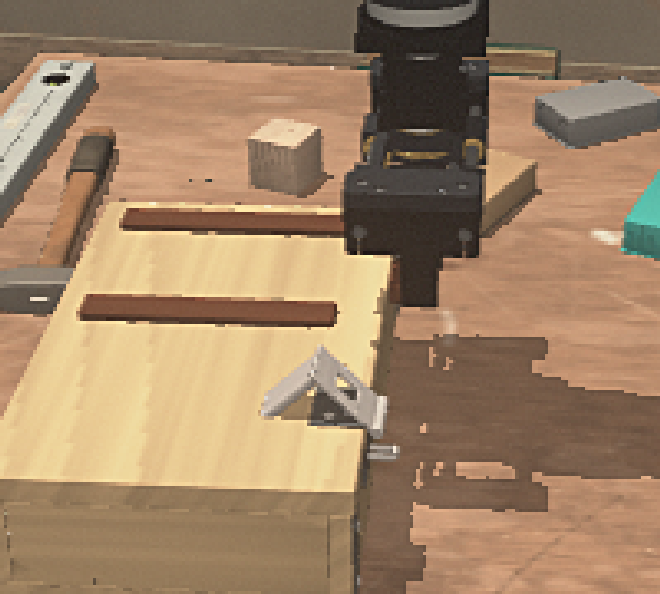

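```bash
python3 -m inch '[[[0.1,-0.1,0],0],[[0,0,0],0],[[0,0,0],0]]' 0
python3 - <<'E'
from h import *
st()
# arc about hinge: lug pt rel hinge (-209,9); R
a0=np.arctan2(9,209); R=20.92
th=np.concatenate([np.linspace(0,1.6,29)])
x=-R*np.cos(a0+th); z=R*np.sin(a0+th)
for i in range(28): print(f"[[{-(z[i+1]-z[i]):.2f},0,{x[i+1]-x[i]:.2f}],0]",end=",")
E
```

```text
t: 14.1
tcp_pos: [0.4827, 0.0056, 0.0614]
tcp_rot: [0.307, 1.57, 0.384]
contact_force: [-3.0, -3.0, 9.9]
grip_width: 0.034
t 14.1 chest mm [-113.2  -72.1   61.4] jaw-chest deg -0.02 F [-3.  -3.   9.9] w 0.034 q [-0.53  0.08  0.48  2.03 -0.04  1.04  1.62]
[[-1.19,0,0.09],0],[[-1.19,0,0.15],0],[[-1.17,0,0.22],0],[[-1.16,0,0.29],0],[[-1.14,0,0.35],0],[[-1.12,0,0.42],0],[[-1.09,0,0.48],0],[[-1.06,0,0.54],0],[[-1.03,0,0.60],0],[[-1.00,0,0.66],0],[[-0.96,0,0.72],0],[[-0.91,0,0.77],0],[[-0.87,0,0.82],0],[[-0.82,0,0.87],0],[[-0.77,0,0.91],0],[[-0.72,0,0.96],0],[[-0.66,0,1.00],0],[[-0.60,0,1.03],0],[[-0.54,0,1.07],0],[[-0.48,0,1.09],0],[[-0.42,0,1.12],0],[[-0.35,0,1.14],0],[[-0.29,0,1.16],0],[[-0.22,0,1.17],0],[[-0.15,0,1.19],0],[[-0.08,0,1.19],0],[[-0.02,0,1.20],0],[[0.05,0,1.19],0],
```

```bash
python3 - <<'E'
from h import *
p,d=imaging.capture("top"); cv2.imwrite("pics/t9.png",cv2.resize(p[170:260,220:320],None,fx=6,fy=6,interpolation=cv2.INTER_NEAREST))
p,d=imaging.capture("side"); cv2.imwrite("pics/s9.png",cv2.resize(p[190:260,290:360],None,fx=8,fy=8,interpolation=cv2.INTER_NEAREST))
P=cloud("side",d)
for v in range(228,252,2): print(v,[ch(P[v,u]).tolist() for u in (318,321,325,329,332)])
st()
E
```

```text
228 [[-95.5, -84.2, 100.0], [-104.7, -44.4, 122.5], [-112.4, -45.7, 122.0], [-120.4, -41.6, 124.6], [-125.8, -50.0, 120.1]]
230 [[-95.8, -80.6, 97.3], [-104.6, -45.0, 117.7], [-112.6, -42.4, 119.4], [-120.3, -43.5, 119.1], [-124.3, -80.9, 98.2]]
232 [[-96.4, -72.6, 97.3], [-104.6, -45.1, 113.1], [-112.6, -41.7, 115.3], [-120.2, -46.1, 113.1], [-125.9, -49.6, 111.3]]
234 [[-97.3, -61.0, 99.2], [-104.5, -45.4, 108.5], [-112.3, -46.4, 108.2], [-119.9, -50.9, 105.9], [-124.6, -76.4, 91.4]]
236 [[-97.8, -55.0, 98.2], [-104.5, -45.5, 103.9], [-112.5, -43.9, 105.1], [-120.3, -44.7, 104.9], [-117.1, -224.1, 1.0]]
238 [[-98.0, -52.1, 95.3], [-104.7, -42.4, 101.1], [-112.3, -46.1, 99.2], [-120.3, -44.7, 100.4], [-117.6, -214.4, 1.3]]
240 [[-97.5, -57.4, 87.5], [-104.4, -46.2, 94.4], [-112.1, -48.3, 93.4], [-120.2, -45.6, 95.3], [-117.9, -209.1, -1.1]]
242 [[-93.5, -105.6, 54.0], [-104.4, -45.0, 90.5], [-112.2, -46.9, 89.7], [-120.2, -45.8, 90.6], [-118.6, -196.0, 1.3]]
244 [[-93.5, -104.9, 49.6], [-93.8, -185.9, 1.0], [-102.9, -187.6, 0.4], [-112.0, -190.0, -0.7], [-119.1, -187.2, 1.2]]
246 [[-93.4, -105.5, 44.2], [-94.3, -177.9, 0.5], [-103.4, -180.4, -0.6], [-112.5, -181.2, -0.8], [-119.6, -176.7, 2.2]]
248 [[-93.8, -100.6, 42.3], [-95.0, -169.5, 0.3], [-104.2, -168.2, 1.5], [-113.3, -166.8, 2.7], [-119.9, -170.8, 0.5]]
250 [[-93.5, -103.7, 35.4], [-95.4, -162.6, -0.8], [-104.5, -162.8, -0.5], [-113.6, -162.3, 0.2], [-120.3, -164.8, -1.1]]
t 14.2 chest mm [-113.2  -72.1   61.4] jaw-chest deg -0.02 F [-2.7 -4.   9.9] w 0.0336 q [-0.53  0.08  0.48  2.03 -0.04  1.04  1.62]
```

View pics/t9.png

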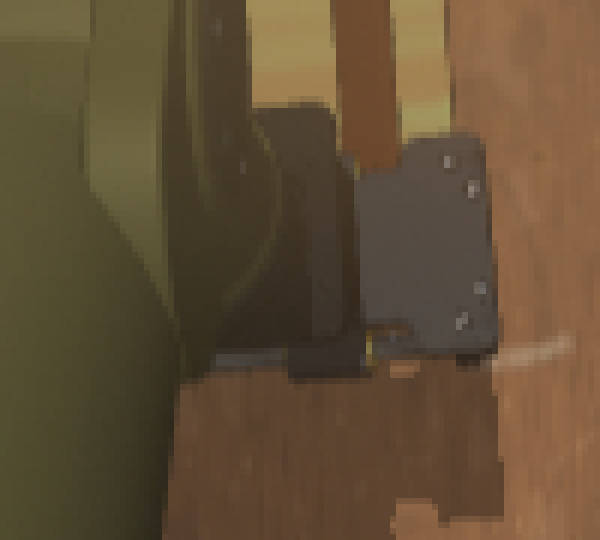

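View pics/s9.png

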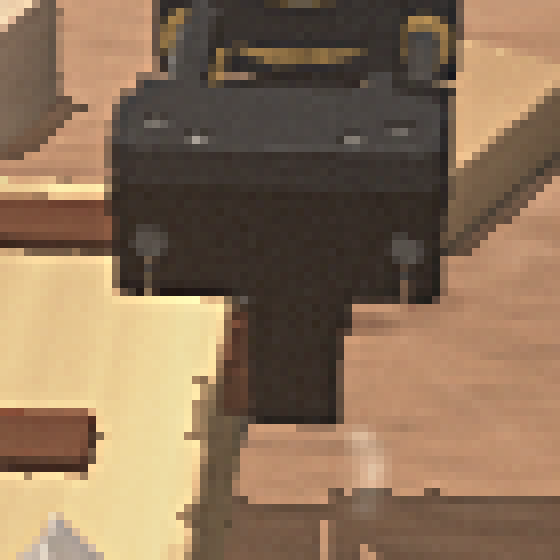

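The near finger lies at the lug's near side (y ≈ -55). The width is steady at 33.6 mm and the vertical reaction rises at once, so the lug is held. It just measures about 3.5 mm wider than stated. Now I'll raise the lid.

```bash
python3 -m inch '[[[-1.2,0,0.09],0],[[-1.19,0,0.15],0],[[-1.17,0,0.22],0],[[-1.16,0,0.29],0],[[-1.14,0,0.35],0],[[0,0,0],0]]' 0
python3 - <<'E'
from h import *
st()
p,d=imaging.capture("side"); cv2.imwrite("pics/s10.png",cv2.resize(p[150:330,180:400],None,fx=3.3,fy=3.3,interpolation=cv2.INTER_NEAREST))
E
```

```text
t: 14.95
tcp_pos: [0.4933, 0.0064, 0.1195]
tcp_rot: [-2.527, 1.57, -2.45]
contact_force: [0.1, -4.7, -1.0]
grip_width: 0.0336
t 14.95 chest mm [-102.5  -72.1  119.5] jaw-chest deg -0.02 F [ 0.1 -4.7 -1. ] w 0.0336 q [-0.53  0.04  0.48  1.95 -0.02  1.16  1.6 ]
```

View pics/s10.png

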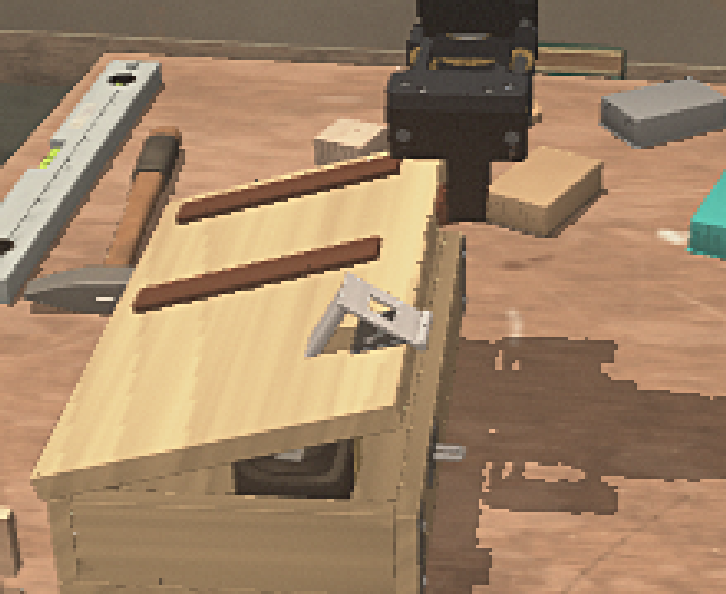

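The lid is rising (about 0.28 rad) with the tape measure visible inside. Continuing the arc.

```bash
python3 -m inch '[[[-1.12,0,0.42],0],[[-1.09,0,0.48],0],[[-1.06,0,0.54],0],[[-1.03,0,0.60],0],[[-1.0,0,0.66],0],[[-0.96,0,0.72],0],[[-0.91,0,0.77],0],[[-0.87,0,0.82],0],[[-0.82,0,0.87],0],[[0,0,0],0]]' 0;  python3 -c "from h import *;st()"
```

```text
t: 16.25
tcp_pos: [0.552, 0.0109, 0.2086]
tcp_rot: [-2.843, 1.57, -2.766]
contact_force: [-1.7, -5.3, 0.3]
grip_width: 0.0338
t 16.25 chest mm [-43.7 -72.1 208.6] jaw-chest deg -0.03 F [-1.7 -5.3  0.3] w 0.0338 q [-0.52  0.11  0.49  1.7  -0.05  1.35  1.63]
```

```bash
python3 -m inch '[[[-0.77,0,0.91],0],[[-0.72,0,0.96],0],[[-0.66,0,1.0],0],[[-0.6,0,1.03],0],[[-0.54,0,1.07],0],[[-0.48,0,1.09],0],[[-0.42,0,1.12],0],[[-0.35,0,1.14],0],[[-0.29,0,1.16],0],[[-0.22,0,1.17],0],[[-0.15,0,1.19],0],[[-0.08,0,1.19],0],[[-0.02,0,1.2],0],[[0.05,0,1.1],0],[[0,0,0],0],[[0,0,0],0]]' 0
python3 - <<'E'
from h import *
st()
p,d=imaging.capture("side"); cv2.imwrite("pics/s11.png",p)
p,d=imaging.capture("top"); cv2.imwrite("pics/t11.png",p); np.save("t11.npy",d)
E
```

```text
t: 18.25
tcp_pos: [0.7074, 0.0229, 0.264]
tcp_rot: [-0.049, 1.563, 0.029]
contact_force: [2.1, -4.4, 6.3]
grip_width: 0.0331
t 18.25 chest mm [112.2 -72.2 264. ] jaw-chest deg 0.01 F [ 2.1 -4.4  6.3] w 0.0331 q [-0.41  0.45  0.51  1.2  -0.21  1.54  1.71]
```

View pics/s11.png

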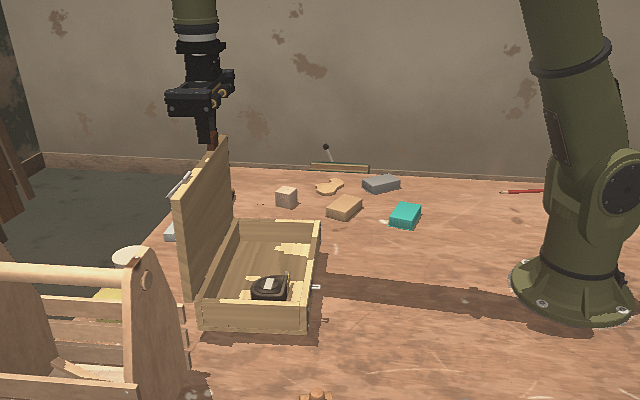

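View pics/t11.png

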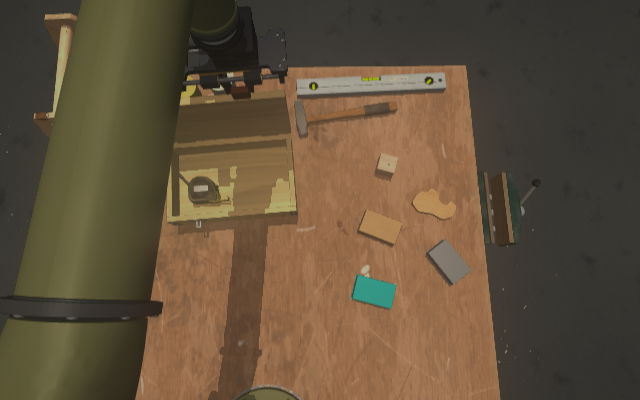

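The lid stands upright (θ≈1.60 from the TCP), and the chest is open with the tape measure at top (203,190). I'll release, lift clear and head for the brown block.

```bash
python3 -m inch '[[[0,0,0],0],[[0,0,0],0],[[0,0,0],0],[[0,0,0],0],[[-1,0,0],0],[[-2,0,0],0],[[-2,0,0],0],[[0,-2,-1.5],0],[[0,-4,-3.5],0],[[0,-4.2,-3.9],0],[[0,-4.2,-3.9],0],[[0,-4.2,-3.9],0],[[2,-4.2,-3.9],0],[[3,-3,-3],0],[[4,-2,-2],0],[[0,0,0],0]]' 1
python3 - <<'E'
from h import *
st()
p,d=imaging.capture("side"); cv2.imwrite("pics/s12.png",p)
p,d=imaging.capture("top"); cv2.imwrite("pics/t12.png",p); np.save("t12.npy",d)
E
```

```text
t: 20.35
tcp_pos: [0.4676, -0.2752, 0.2182]
tcp_rot: [2.582, 1.567, 2.654]
contact_force: [-0.2, 0.6, 0.0]
grip_width: 0.0867
t 20.35 chest mm [-149.9 -350.9  218.2] jaw-chest deg -0.31 F [-0.2  0.6  0. ] w 0.0867 q [-0.16  0.09  0.69  1.71 -0.06  1.37  2.18]
```

View pics/s12.png

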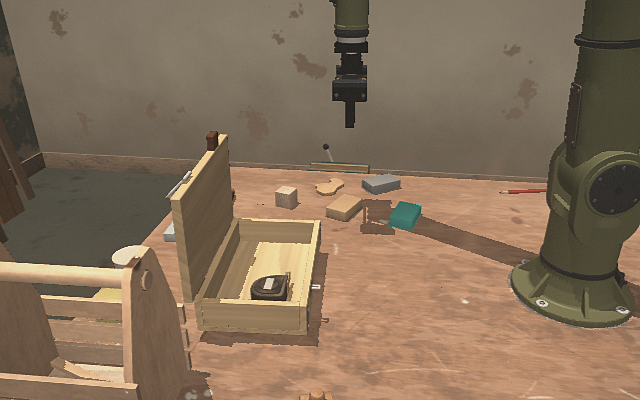

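```bash
python3 -m inch '[[[0,0,0],0.17],[[0,0,0],0.17],[[0,0,0],0.17],[[1,0,0],0.17],[[1,0,0],0.17],[[1,0,0],0.17],[[1,0,0],0.17],[[1,0,0],0.17],[[1,0,0],0.17],[[1,0,0],0.17],[[1,0,0],0.17],[[0,0,0],0.17],[[0,0,0],0],[[0,0,0],0]]' 1
python3 - <<'E'
from h import *
s=observe();p,R=tool(s);print(np.round(p,4),"jaw",np.degrees(np.arctan2(R[1,1],R[0,1])),s["joint_positions"].round(2) if hasattr(s["joint_positions"],"round") else s["joint_positions"],s["t"])
t=np.array([.4754,-.2732,0]); print("cm tool delta to block centre (y,z):",np.round(R.T@(t-p)*100,2))
pp,d=imaging.capture("side"); cv2.imwrite("pics/s13.png",cv2.resize(pp[80:260,270:450],None,fx=3.3,fy=3.3,interpolation=cv2.INTER_NEAREST))
P=cloud("side",d)
m=(P[...,2]>.06)&(P[...,2]<.30)&(np.hypot(P[...,0]-p[0],P[...,1]-p[1])<.11)
q=P[m]; k=(np.hypot(*(q[:,:2]-p[:2]).T)<.07)
print("low z",np.percentile(q[k][:,2],[0.5,1,3,10]), "finger xy",np.median(q[k&(q[:,2]<.19)],axis=0))
E
```

```text
t: 22.2
tcp_pos: [0.4725, -0.2733, 0.1409]
tcp_rot: [1.684, 1.569, -0.275]
contact_force: [0.2, -0.4, 0.3]
grip_width: 0.0872
[ 0.4725 -0.2733  0.1409] jaw -22.195388355360777 [-0.27  0.17  0.83  1.81 -0.13  1.22  0.21] 22.2
cm tool delta to block centre (y,z): [14.09  0.24 -0.12]
low z [0.16888682 0.1704572  0.17631027 0.19486297] finger xy [ 0.50783976 -0.27965883  0.17884831]
```

View pics/s13.png

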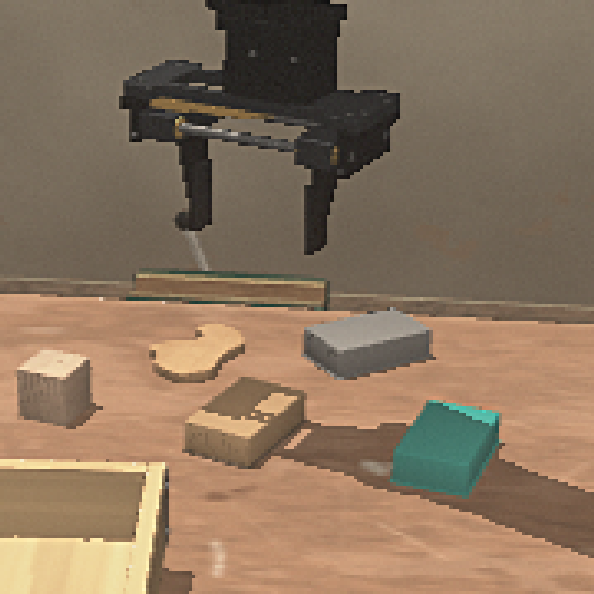

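The tips show at z≈0.168, against 0.141 reported, so the same 27 mm bias holds here. The jaws line up over the brown block (crop (245,420)), so I'll descend.

```bash
python3 -m inch '[[[2,0.2,-0.1],0],[[4,0,0],0],[[4,0,0],0],[[3,0,0],0],[[2,0,0],0],[[0.8,0,0],0],[[0,0,0],0],[[0,0,0],0]]' 1
python3 - <<'E'
from h import *
s=observe();p,R=tool(s);print(np.round(p,4),"jaw",np.degrees(np.arctan2(R[1,1],R[0,1])),s["t"],s["contact_force"])
t=np.array([.4754,-.2732,0]); print(np.round(R.T@(t-p)*100,2))
pp,d=imaging.capture("side"); cv2.imwrite("pics/s14.png",cv2.resize(pp[130:250,300:420],None,fx=5,fy=5,interpolation=cv2.INTER_NEAREST))
E
```

```text
t: 23.25
tcp_pos: [0.4742, -0.2741, -0.0171]
tcp_rot: [1.705, 1.569, -0.257]
contact_force: [0.8, -0.2, -0.3]
grip_width: 0.0872
[ 0.4742 -0.2741 -0.0171] jaw -22.45726897151492 23.25 [ 0.81770294 -0.18283571 -0.25676369]
[-1.71  0.08 -0.13]
```

View pics/s14.png

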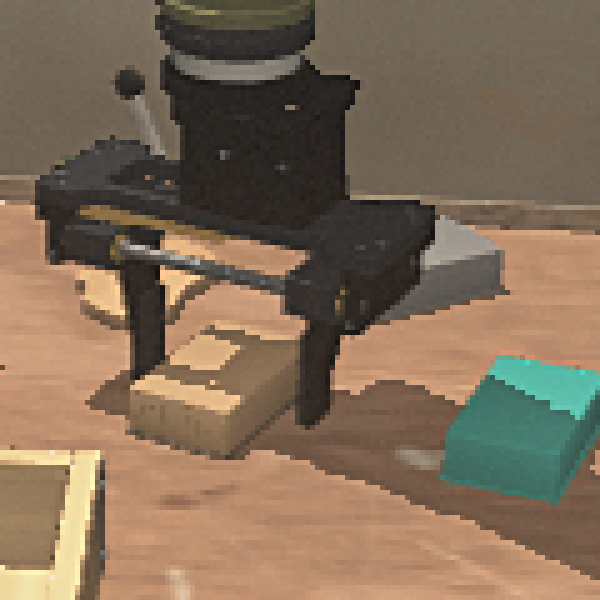

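```bash
python3 -m inch '[[[0.4,0,0],0],[[0,0,0],0],[[0,0,0],0],[[0,0,0],0],[[0,0,0],0],[[0,0,0],0],[[0,0,0],0]]' 0
python3 -c "
from h import *
st()"
```

```text
t: 24.18
tcp_pos: [0.4735, -0.2737, -0.022]
tcp_rot: [1.755, 1.57, -0.208]
contact_force: [1.3, 0.2, 0.1]
grip_width: 0.0596
t 24.18 chest mm [-144.  -349.9  -22. ] jaw-chest deg -116.89 F [1.3 0.2 0.1] w 0.0596 q [-0.17  0.4   0.75  1.95 -0.34  0.92  0.36]
```

Width is 59.6 mm, so the block is held across its 60 mm. Lift, turn by 63° and carry to the chest.

```bash
python3 -m inch '[[[-0.5,0,0],0],[[-2,0,0],0],[[-3,0,0],0],[[-3,0,0],0.15],[[-3,0,0],0.16],[[-3,0,0],0.16],[[-1,0,0],0.16],[[0,0,0],0.16],[[0,0,0],0.16],[[0,0,0],0.15],[[0,0,0],0],[[0,0,0],0]]' 0
python3 -c "
from h import *
st()"
```

```text
t: 25.68
tcp_pos: [0.4733, -0.2737, 0.1334]
tcp_rot: [-2.883, 1.57, 0.34]
contact_force: [-0.8, -0.2, -1.2]
grip_width: 0.0597
t 25.68 chest mm [-144.2 -349.8  133.4] jaw-chest deg -179.78 F [-0.8 -0.2 -1.2] w 0.0597 q [-0.43  0.22  1.03  1.82 -0.2   1.21 -0.83]
```

```bash
python3 -m inch '[[[0,-1.5,-0.7],0],[[0,-3,-1.4],0],[[0,-4,-1.8],0],[[0,-4.2,-1.9],0],[[0,-4.2,-1.9],0],[[0,-4.2,-1.9],0],[[0,-4,-1.8],0],[[0,-3,-1.4],0],[[0,-1.4,-0.6],0],[[0,0,0],0],[[0,0,0],0]]' 0
python3 - <<'E'
from h import *
st()
pp,d=imaging.capture("side"); cv2.imwrite("pics/s15.png",cv2.resize(pp[90:340,150:400],None,fx=2.4,fy=2.4,interpolation=cv2.INTER_NEAREST))
pp,d=imaging.capture("top"); cv2.imwrite("pics/t15.png",cv2.resize(pp[60:260,140:340],None,fx=3,fy=3,interpolation=cv2.INTER_NEAREST))
E
```

```text
t: 27.05
tcp_pos: [0.5832, 0.0287, 0.133]
tcp_rot: [1.279, 1.57, -1.786]
contact_force: [0.3, -0.9, -0.4]
grip_width: 0.0598
t 27.05 chest mm [-11.2 -56.8 133. ] jaw-chest deg -180.04 F [ 0.3 -0.9 -0.4] w 0.0598 q [-0.82  0.29  0.85  1.73 -0.23  1.23 -1.4 ]
```

View pics/s15.png

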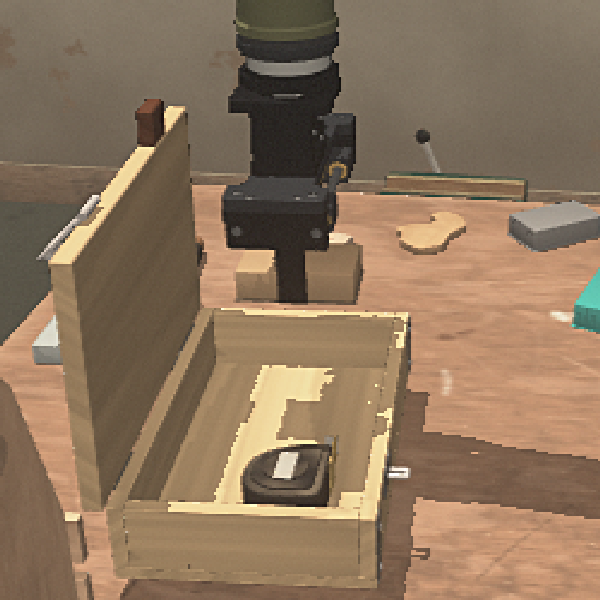

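View pics/t15.png

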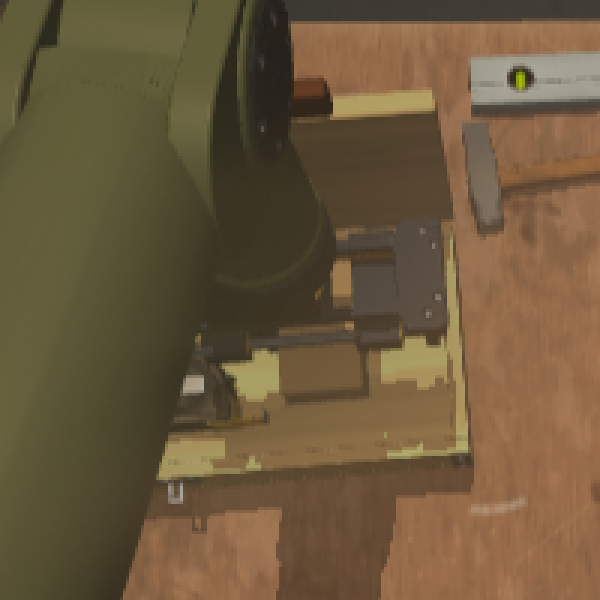

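```bash
python3 - <<'E'
from h import *
d=np.load("t12.npy"); P=cloud("top",d); 
q=np.dstack([((P[...,:2]-C)@A)*1000,((P[...,:2]-C)@B)*1000,P[...,2]*1000])
m=(abs(q[...,0])<78)&(abs(q[...,1])<132)&(q[...,2]>36)&(q[...,2]<78)
n,l,s,c=cv2.connectedComponentsWithStats(m.astype(np.uint8)); i=1+np.argmax(s[1:,4]); k=q[l==i]
print(s[i],np.percentile(k,[0,1,50,99,100],axis=0).round(0))
f=(abs(q[...,0])<70)&(q[...,1]<-20)&(q[...,1]>-125); print("floor",np.median(q[f][:,2]))
t=k[np.argsort(k[:,1])[:8]]; print(t.round(0))
E
```

```text
[181 176  49  29 795] [[-51.  13.  36.]
 [-51.  16.  37.]
 [-26.  70.  68.]
 [ 18. 126.  73.]
 [ 27. 131.  74.]]
floor 30.772478727060516
[[-46.  13.  44.]
 [-44.  13.  43.]
 [-49.  13.  54.]
 [-41.  13.  52.]
 [-49.  13.  42.]
 [-45.  14.  51.]
 [-43.  14.  50.]
 [-40.  14.  38.]]
```

```bash
python3 -m inch '[[[1,0.4,0],0],[[2.5,0.4,0],0],[[3,0,0],0],[[3,0,0],0],[[1.6,0,0],0],[[0.7,0,0],0],[[0,0,0],0],[[0,0,0],0]]' 0
python3 -c "
from h import *
st()"
```

```text
t: 28.15
tcp_pos: [0.5851, 0.023, 0.0159]
tcp_rot: [-2.999, 1.569, 0.221]
contact_force: [0.3, -0.0, 0.1]
grip_width: 0.0598
t 28.15 chest mm [ -9.7 -62.6  15.9] jaw-chest deg -179.91 F [ 0.3 -0.   0.1] w 0.0598 q [-0.74  0.43  0.79  1.84 -0.36  1.02 -1.29]
```

```bash
python3 -m inch '[[[0.3,0,0],0],[[0.3,0,0],0],[[0.1,0,0],0],[[0,0,0],0]]' 0
python3 -c "
from h import *
st()"
```

```text
t: 28.65
tcp_pos: [0.5842, 0.0231, 0.008]
tcp_rot: [-1.258, 1.57, 1.962]
contact_force: [-1.6, 1.2, 1.6]
grip_width: 0.0595
t 28.65 chest mm [-10.7 -62.4   8. ] jaw-chest deg -179.91 F [-1.6  1.2  1.6] w 0.0595 q [-0.73  0.44  0.79  1.84 -0.36  1.01 -1.29]
```

```bash
python3 -m inch '[[[0.1,0,0],0],[[0,0,0],0]]' 0
python3 -c "
from h import *
st()"
python3 -m inch '[[[0,0,0],0],[[0,0,0],0],[[0,0,0],0],[[0,0,0],0],[[0,0,0],0]]' 0.82
python3 - <<'E'
from h import *
st()
pp,d=imaging.capture("side"); cv2.imwrite("pics/s16.png",cv2.resize(pp[150:340,180:370],None,fx=3.1,fy=3.1,interpolation=cv2.INTER_NEAREST))
E
```

```text
t: 28.9
tcp_pos: [0.5842, 0.0232, 0.008]
tcp_rot: [-1.17, 1.57, 2.051]
contact_force: [-4.4, 1.0, 9.4]
grip_width: 0.0597
t 28.9 chest mm [-10.7 -62.4   8. ] jaw-chest deg -179.91 F [-4.4  1.   9.4] w 0.0597 q [-0.73  0.44  0.79  1.84 -0.37  1.01 -1.29]
t: 29.52
tcp_pos: [0.5842, 0.023, 0.0068]
tcp_rot: [1.483, 1.571, -1.58]
contact_force: [0.4, 0.1, -0.9]
grip_width: 0.0712
t 29.52 chest mm [-10.6 -62.6   6.8] jaw-chest deg -179.91 F [ 0.4  0.1 -0.9] w 0.0712 q [-0.73  0.44  0.78  1.84 -0.37  1.01 -1.29]
```

View pics/s16.png

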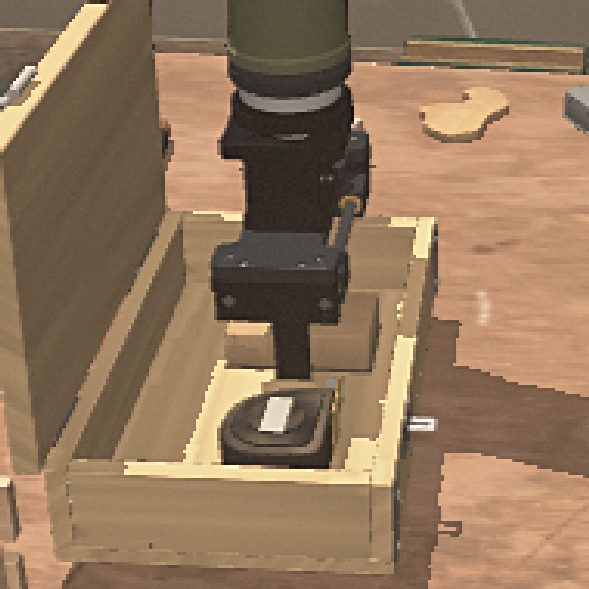

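The block lies on the floor beside the tape measure, and force went to zero on release. I'll go up and back to the lug.

```bash
python3 -m inch '[[[-1,0,0],0],[[-3,0,0],0],[[-4,0,0],0],[[-4.5,0,0],0],[[-4.5,0,0],0],[[-4.5,0,0],0],[[-4.5,0,0],0],[[-3.5,0.3,0],0],[[-2,0.3,-1],0],[[0,0.4,-2],0],[[0,0,-3],0],[[0,0,-3],0],[[0,0,-2],0],[[0,0,-1.2],0],[[0,0,0],0],[[0,0,0],0]]' 0.82
python3 - <<'E'
from h import *
st()
pp,d=imaging.capture("side"); cv2.imwrite("pics/s17.png",cv2.resize(pp[50:340,150:400],None,fx=2,fy=2,interpolation=cv2.INTER_NEAREST))
pp,d=imaging.capture("top"); cv2.imwrite("pics/t17.png",cv2.resize(pp[60:260,140:340],None,fx=3,fy=3,interpolation=cv2.INTER_NEAREST))
E
```

```text
t: 31.58
tcp_pos: [0.7062, 0.0224, 0.3224]
tcp_rot: [-3.114, 1.571, 0.106]
contact_force: [-0.1, -0.3, -0.0]
grip_width: 0.0712
t 31.57 chest mm [110.9 -72.6 322.4] jaw-chest deg -179.93 F [-0.1 -0.3 -0. ] w 0.0712 q [-0.58  0.53  0.86  1.08 -0.39  1.69 -1.33]
```

View pics/s17.png

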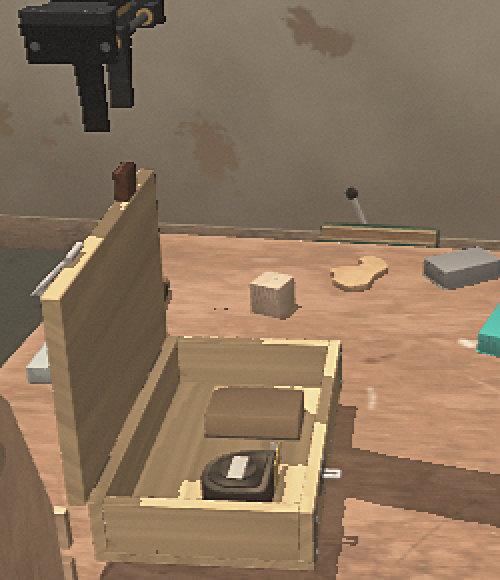

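View pics/t17.png

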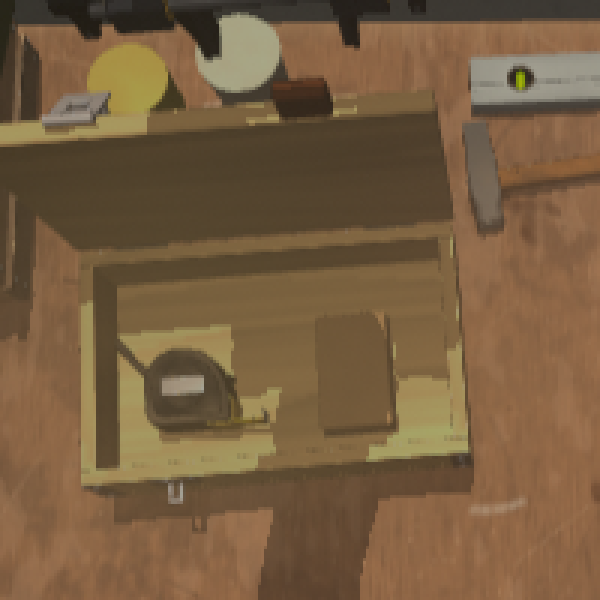

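```bash
python3 -m inch '[[[1.5,0.1,-0.1],0],[[2.5,0,0],0],[[1.5,0,0],0],[[0.3,0,0],0],[[0,0,0],0]]' 0.6
python3 -m inch '[[[0,0,0],0],[[0,0,0],0],[[0,0,0],0],[[0,0,0],0],[[0,0,0],0],[[0,0,0],0]]' 0
python3 - <<'E'
from h import *
st()
a0=np.arctan2(9,209); R=20.92
th=np.linspace(1.6,0,29)
x=-R*np.cos(a0+th); z=R*np.sin(a0+th)
for i in range(28): print(f"[[{-(z[i+1]-z[i]):.2f},0,{-(x[i+1]-x[i]):.2f}],0]",end=",")
E
```

```text
t: 32.3
tcp_pos: [0.7078, 0.0218, 0.2642]
tcp_rot: [3.064, 1.57, 0.001]
contact_force: [1.4, -0.7, 0.0]
grip_width: 0.0522
t: 33.05
tcp_pos: [0.7079, 0.0228, 0.2644]
tcp_rot: [-2.166, 1.569, 1.055]
contact_force: [-0.3, 2.8, 4.1]
grip_width: 0.0332
t 33.05 chest mm [112.7 -72.3 264.4] jaw-chest deg -179.85 F [-0.3  2.8  4.1] w 0.0332 q [-0.6   0.53  0.86  1.2  -0.39  1.58 -1.32]
[[-0.05,0,1.19],0],[[0.02,0,1.20],0],[[0.08,0,1.19],0],[[0.15,0,1.19],0],[[0.22,0,1.17],0],[[0.29,0,1.16],0],[[0.35,0,1.14],0],[[0.42,0,1.12],0],[[0.48,0,1.09],0],[[0.54,0,1.07],0],[[0.60,0,1.03],0],[[0.66,0,1.00],0],[[0.72,0,0.96],0],[[0.77,0,0.91],0],[[0.82,0,0.87],0],[[0.87,0,0.82],0],[[0.91,0,0.77],0],[[0.96,0,0.72],0],[[1.00,0,0.66],0],[[1.03,0,0.60],0],[[1.06,0,0.54],0],[[1.09,0,0.48],0],[[1.12,0,0.42],0],[[1.14,0,0.35],0],[[1.16,0,0.29],0],[[1.17,0,0.22],0],[[1.19,0,0.15],0],[[1.19,0,0.09],0],
```

```bash
python3 -m inch '[[[-0.03,0,0.6],0],[[-0.03,0,0.6],0],[[0.02,0,1.2],0],[[0.08,0,1.19],0],[[0.15,0,1.19],0],[[0.22,0,1.17],0],[[0.29,0,1.16],0],[[0.35,0,1.14],0],[[0.42,0,1.12],0],[[0.48,0,1.09],0],[[0.54,0,1.07],0],[[0.6,0,1.03],0],[[0.66,0,1.0],0],[[0,0,0],0]]' 0
python3 -c "
from h import *
st()"
```

```text
t: 34.8
tcp_pos: [0.5718, 0.0123, 0.2243]
tcp_rot: [-1.325, 1.569, 1.897]
contact_force: [3.2, 4.4, -8.5]
grip_width: 0.0334
t 34.8 chest mm [-23.8 -72.2 224.3] jaw-chest deg -179.84 F [ 3.2  4.4 -8.5] w 0.0334 q [-0.87  0.19  0.92  1.64 -0.15  1.39 -1.42]
```

```bash
python3 -m inch '[[[0.72,0,0.96],0],[[0.77,0,0.91],0],[[0.82,0,0.87],0],[[0.87,0,0.82],0],[[0.91,0,0.77],0],[[0.96,0,0.72],0],[[1.0,0,0.66],0],[[1.03,0,0.6],0],[[1.06,0,0.54],0],[[1.09,0,0.48],0],[[1.12,0,0.42],0],[[0,0,0],0]]' 0
python3 -c "
from h import *
st()"
```

```text
t: 36.3
tcp_pos: [0.4941, 0.0063, 0.1213]
tcp_rot: [-1.152, 1.569, 2.069]
contact_force: [0.8, 5.9, -3.6]
grip_width: 0.0336
t 36.3 chest mm [-101.8  -72.2  121.3] jaw-chest deg -179.87 F [ 0.8  5.9 -3.6] w 0.0336 q [-0.95  0.04  0.91  1.95 -0.03  1.17 -1.52]
```

```bash
python3 -m inch '[[[1.14,0,0.35],0],[[1.16,0,0.29],0],[[1.17,0,0.22],0],[[1.19,0,0.15],0],[[0.9,0,0.09],0],[[0.3,0,0],0],[[0,0,0],0]]' 0
python3 - <<'E'
from h import *
st()
pp,d=imaging.capture("side"); cv2.imwrite("pics/s18.png",cv2.resize(pp[150:340,180:370],None,fx=3.1,fy=3.1,interpolation=cv2.INTER_NEAREST))
E
```

```text
t: 37.17
tcp_pos: [0.4828, 0.0055, 0.0639]
tcp_rot: [-0.746, 1.567, 2.475]
contact_force: [-4.2, 5.8, 4.5]
grip_width: 0.0334
t 37.17 chest mm [-113.1  -72.2   63.9] jaw-chest deg -179.88 F [-4.2  5.8  4.5] w 0.0334 q [-0.93  0.1   0.91  2.04 -0.09  1.05 -1.46]
```

View pics/s18.png

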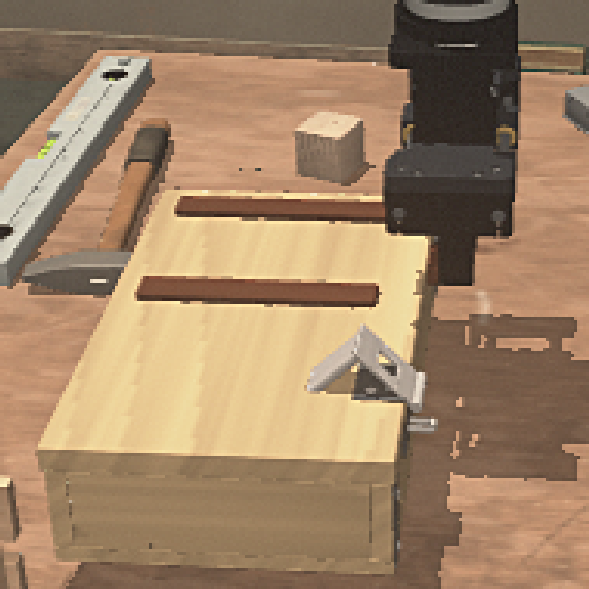

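```bash
python3 -m inch '[[[0.15,0,0],0],[[0,0,0],0]]' 0
python3 -m inch '[[[0.15,0,0],0],[[0,0,0],0]]' 0
```

```text
t: 37.48
tcp_pos: [0.4828, 0.0055, 0.0638]
tcp_rot: [-0.809, 1.566, 2.412]
contact_force: [-8.0, 6.2, 17.8]
grip_width: 0.0334
t: 37.72
tcp_pos: [0.483, 0.0055, 0.0635]
tcp_rot: [-0.856, 1.565, 2.365]
contact_force: [-12.1, 5.8, 29.9]
grip_width: 0.0337
```

```bash
python3 -m inch '[[[-0.2,0,0],0],[[0,0,0],0],[[0,0,0],0],[[0,0,0],0],[[0,0,0],0]]' 0.75
python3 -m inch '[[[-1,0,0],0],[[-3,0,0],0],[[-4,0,0],0],[[-4,2,0],0],[[-3,3,0],0],[[0,5,0],0],[[0,5,0],0],[[0,5,0],0],[[0,5,0],0],[[0,4,0],0],[[0,2,0],0],[[0,0,0],0]]' 0.75
python3 - <<'E'
from h import *
st()
pp,d=imaging.capture("side"); cv2.imwrite("pics/s19.png",pp)
pp,d=imaging.capture("top"); cv2.imwrite("pics/t19.png",pp); P=cloud("top",d)
q=np.dstack([((P[...,:2]-C)@A)*1000,((P[...,:2]-C)@B)*1000,P[...,2]*1000])
d0=np.load("top0.npy");P0=cloud("top",d0)
for n,(x0,x1) in dict(front=(-90,-70),rear=(65,85)).items():
    m=(q[...,0]>x0)&(q[...,0]<x1)&(q[...,1]>10)&(q[...,1]<50)&(q[...,2]>60); print(n,np.median(q[m][:,2]),"was",np.median(P0[...,2][m])*1000)
for n,(a,b) in dict(cube=(388,164),bird=(435,205)).items(): print(n,P[b,a],P0[b,a])
E
```

```text
t: 38.35
tcp_pos: [0.4842, 0.0038, 0.0631]
tcp_rot: [1.0, 1.57, -2.063]
contact_force: [-0.4, -0.1, -0.1]
grip_width: 0.0643
t: 39.85
tcp_pos: [0.5078, -0.307, 0.2137]
tcp_rot: [1.061, 1.569, -2.005]
contact_force: [-0.4, -0.9, -0.2]
grip_width: 0.065
t 39.85 chest mm [-112.3 -385.7  213.7] jaw-chest deg -180.13 F [-0.4 -0.9 -0.2] w 0.065 q [-0.42  0.34  1.15  1.6  -0.31  1.4  -0.74]
front 99.56312322631133 was 99.90239159506653
rear 99.82676457593098 was 100.08627975422368
cube [ 0.63051769 -0.29737704  0.04154915] [ 0.62956998 -0.29676254  0.04458262]
bird [ 0.40088735 -0.20137651  0.67604651] [ 0.53116969 -0.41715286  0.00953421]
```

View pics/s19.png

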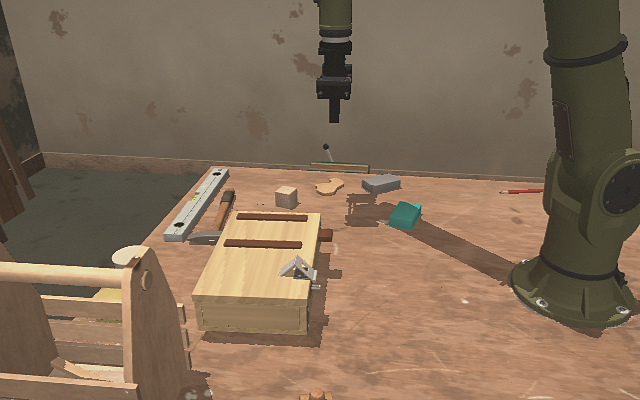

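View pics/t19.png

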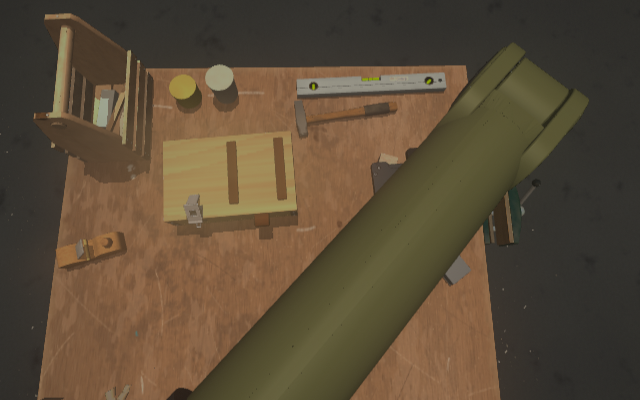

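```bash
python3 - <<'E'
from h import *
a=cv2.imread("pics/side0.png").astype(int);b=cv2.imread("pics/s19.png").astype(int)
print("mean diff cube/bird",abs(a-b)[180:212,270:302].mean(),abs(a-b)[174:200,312:346].mean())
s=observe();print(s["t"],s["contact_force"],np.abs(s["qd"]).max())
arm.close_job()
E
```

```text
mean diff cube/bird 4.184244791666667 4.734917043740573
39.95 [ 0.35620481  0.7241534  -0.37534978] 0.023559787615578264
the job is handed in; nothing more can be done
```

The sanding block is put away and the job was handed in at 39.95 s. I flipped the hasp back over the lid, raised the lid upright (about 1.60 rad) and laid the brown block flat on the chest floor beside the tape measure. I then closed the lid again.

**Last checks:**
- **Lid:** its top is level at 99.6 mm in front and 99.8 mm at the rear, against about 100 mm in the first picture. The lug pushed back firmly with about 30 N when pressed shut.
- **Hasp:** it lies folded back on the lid.
- **Block:** it was seen flat on the floor and clear of the tape measure before the lid was shut. I could not look inside afterwards.
- **Cube and cut-out:** the side picture shows both where they were. The arm hid the cut-out from the top camera in the last picture.
- **Arm:** nothing in the gripper, and no contact force on the tool.

**What disagreed:**
- The reported TCP height was about 27 mm lower than the cameras showed. My first pinch therefore closed above the hasp tab and caught nothing. I corrected for it from the pictures after that.
- The lug measured about 33.5 mm between the jaws, not the stated 30 mm.

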